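Free the jammed G-clamp from the offcut chute and hang it up

TASK

A blue G-clamp has slid down the steel offcut chute and jammed across its narrow part, its ends caught under the yellow lips. Push it back up the chute into the open pan, lift it out and lay it flat on the bench to change your hold, then hang it on the empty middle peg of the red stand, fixed jaw up and the peg inside its frame near the balance point, letting it go gently so that it hangs straight and stays. Do not drop it or shove the spray can, paint tin or tape roll about.

Things in the scene. Friction and masses are not known exactly. Their poses are not given: they have to be found in the camera images.
- clamp: Blue G-clamp, 0.5-0.7 kg. Origin: middle of the back bar's underside as it lies. x: to the throat, y: along the back to the fixed jaw, z: thickness, 0-24 mm. Back bar x -10..10, y -60..60. Arms to x 72: fixed jaw y 42..60, screw arm y -60..-40. Anvil (x 48-72) down to y 33, swivel pad y -14..-5. Screw at x 60, 12 thick, runs out to y -122; tommy bar across it at y -115, x 30..90.
- jaw_seat (a point): Point on the clamp at x 27, y 42, z 12 mm in its frame: on the inner face of the fixed-jaw arm, straight above the clamp's balance point when it hangs by that arm. Same axes as the clamp. The peg belongs under this point.
- chute: Steel chute on green legs. Origin on the bench, x: level downhill direction, y across, floor falls 0.35 rad (20 deg). Floor at x -155 is 173 mm up (upper end), 330 mm long down the slope. Pan 240 wide inside, walls 66 high. 110-260 mm down the slope the walls converge to 136. Below 150 mm walls are 41 high with yellow lips 28 wide turned in, 38 above the floor. A scrap box stands at the low end, x 150-320.
- chute_pan (a point): Point on the middle of the chute floor 125 mm down the slope from the upper end, in the open pan, uphill of the lips. Same axes as the chute. With its back bar's middle about here the clamp is clear of the lips. Clamp and floor grip well enough that it stays there. The pan's walls leave room only for an upright hold.
- stand: Red stand fixed on the bench. Origin under its post; x points from the peg tips to the post. Post 30 square, crossbar 340 long in y at 220-250 mm up, base plate 10 thick, x -40..120, y -90..90. Three steel pegs 10 mm thick, 150 mm apart; the outer two carry spanners hanging to 80 and 100 mm above the bench, the middle one is empty. The bench between stand and chute is free.
- peg_tip (a point): Centre of the middle peg's free end, 90 mm out from the crossbar and 250 mm above the bench. The peg (10 mm thick) runs from here along the stand's x to the crossbar, falling 15 mm. Axes as the stand.
- peg_seat (a point): Point on the top of the middle peg, 20 mm in from its tip: a good place for the clamp's jaw arm (its 24 mm thickness then lies wholly on the peg). Axes as the stand.
- spray_can: Bystander: upright aerosol can, 65 mm diameter, 190 high, origin under its centre.
- paint_tin: Bystander: upright paint tin, 90 mm diameter, 100 high, origin under its centre.
- tape_roll: Bystander: roll of tape lying flat, 104 mm diameter, 48 high, origin under its centre.
Mind the look-alikes: they are no part of the job. There is more than one size of the clamp; the job needs the larger.

How it is judged:
On the way, in this order (a step that is already met when the one before it is completed fails the run):
1. the clamp has been pushed back up the chute, clear of the lips, still lying in the pan (x of clamp in the frame of chute_pan between -0.1 and 0.012 m and distance between clamp and chute_pan below 0.09 m and angle between the x axis of clamp and the x axis of chute, either way round below 0.9 rad and contact force between clamp and chute above 0.5 N), for 0.1 s.
2. the clamp has been lifted out and lies flat on the bench, let go of (height (world z) of clamp below 0.03 m and angle between clamp's own z axis and vertical below 0.1 rad and linear speed of clamp below 0.02 m/s and contact force between the fingers and clamp below 0.3 N and contact force between clamp and chute below 0.1 N), for 0.2 s.
At the end, for the whole second after the job is handed in: the clamp hangs by its fixed-jaw arm on the middle peg, let go and at rest: the seat point of its jaw within 22 mm sideways of the peg and 25 mm of its top, no more than 18 mm out from the marked place (60 mm in towards the crossbar), and its back within 0.35 rad of upright, jaw end up (x of jaw_seat in the frame of peg_seat between -0.018 and 0.06 m and y of jaw_seat in the frame of peg_seat between -0.022 and 0.022 m and z of jaw_seat in the frame of peg_seat between -0.025 and 0.012 m and z of clamp in the frame of peg_seat below -0.015 m and angle between clamp's own y axis and vertical below 0.35 rad and contact force between clamp and stand above 3 N and contact force between the fingers and clamp below 0.1 N and linear speed of clamp below 0.05 m/s and angular speed of clamp below 0.4 rad/s); the robot touches nothing.
It fails at once if the clamp is dropped or swings off: it moves faster than 0.6 m/s while no finger touches it (linear speed of clamp above 0.6 m/s and contact force between the fingers and clamp below 0.05 N).
It fails at once if a bystander (spray can, paint tin, tape roll) is shifted by more than 40 mm (distance of any of spray_can, paint_tin, tape_roll from where it was at the start of the episode above 0.04 m).
It also fails if it takes over 72 s, if anything falls off the work surface, if the arm or the gripper's body presses on something with over 40 N, if the wrist force passes 120 N, or if a joint passes its speed limit or range.

ROBOT

A 6-joint arm with a two-finger parallel gripper is mounted at the origin on the work surface. World frame = base frame: x ahead of the robot, y to its left, z up, the work surface at z = 0. Lengths are in m, angles in rad, forces in N, time in s.
With the tool pointing down it reaches from about 0.425 to 0.95 m from the base axis. Payload 3.5 kg.
Tool frame: the origin (TCP) lies midway between the tips of the shut fingers; the grasp point (between the pads) lies 19 mm behind it; z points along the fingers, y is the line along which they close (so a half turn about z gives the same grasp; the last joint's range is limited). The gripper opens to 85 mm and grips with 20 to 120 N. Pads are 22 mm wide; open, the fingers measure 114 mm over their backs; the gripper's body (76 mm by 85 mm) begins 54 mm behind the grasp point. The pads swing forward as they close: fully open they stand 13 mm farther back than shut.
Start: joints at [-1.349, 0.286, 1.577, -0, 1.279, -0.15], TCP at [0.245, -0.629, 0.231] pointing down, gripper open.
Joint ranges: [-2.77, 2.77], [-0.9, 2.22], [0.21, 2.48], [-1.53, 4.67], [0.24, 2.81], [-2.84, 2.84]. Speed limits (rad/s): [2.79, 2.79, 3.14, 3.14, 3.14, 3.14].

INTERFACE

Orientations are given as a unit quaternion [x, y, z, w].
In Python, from plant import ctrl, cams, order gives the robot as it stands.
- The arm moves only by the tool move_arm, never from a script. Its argument "plan" is one flat list of numbers, 7 for each row, row after row: the shift along the world's x, y, z in mm, then the turn, a rotation vector about the world's x, y, z in degrees, then the finger opening in mm, from 0 to 85.4. A call has 1 to 12 rows; each row shifts and turns the commanded pose from where the row before left it; what a row does not reach is not made up. A row lasts 1/10 s, in which the tool goes at most 50 mm and 8.59 degrees, less where a joint would pass 70% of its speed; a pose out of reach is approached as far as the arm can. A call is refused whole if a number of a shift passes 50 or a number of a turn 8.59, either way. A call with a gripper value outside its range is refused whole. The fingers move at their own pace and stop on an object; "newtons" is the grip in N (left out, the last holds). Time passes only in rows, so rows that do not move let the fingers close. It gives the time, the measured TCP pose, the force, the opening and the grip force at its end, in the units of the state.
- ctrl.get_state(): the state, without advancing time (a new reading comes with each control period).
- cams.read_camera(name): name is "scene" or "side" or "wrist"; returns a dict with "color" (384x512x3 uint8, red, green, blue), "fov_y" (degrees; the focal length in pixels is half the picture's height over the tangent of half this angle, whatever the lens; pixels are square), "cx", "cy" (the principal point, pixels), "origin" and "orientation" of the camera in the world; the wrist camera has in their place "T_tool_cam" (4x4, takes a point from camera to tool coordinates, whose origin is the TCP and whose axes are the flange's). Camera axes: x right, y up, looking along -z (the intrinsics and any distortion apply to the point x, -y, -z); pixel columns grow to the right and rows downward; lengths in m; the calibration is good to about 2 mm. The wrist camera is an equidistant fisheye: a pixel r from the principal point sees the ray r / f radians off the axis. A picture is of the moment at which its call begins: read the wrist's pose just before it. There is no depth.
- order.sign_off(): hands the job in; it is judged then, once.
The state is a dict: "time": time; "qpos": joint angles; "dq": joint speeds; "joint_efforts": joint torques, N m; "eef_pos": TCP position; "tcp_rot": TCP orientation; "contact_force": force on the tool from outside, world axes, zero at the start; "wrist_torque": the same for the moment, N m; "opening": opening from 0.0 (shut) to 1.0 (fully open); "finger_force": force on a finger pad.
Only numpy, scipy, OpenCV 4.12 (cv2) and the standard library are available. Lean on these libraries where they do the work, as an engineer would, in place of code of your own. Each camera call takes 0.05 s, during which the arm holds its last target. There are 200 camera calls.

## Working session

There is one attempt and no reset: what is moved stays moved. The work goes in short steps, Python scripts to look and compute and a tool call to move; the robot and the scene stay as the last step left them, time stands still between calls to the robot, and variables do not carry over. Pictures are saved under pics/ and viewed, at most 10 in all, crops included, and the job is handed in when it is done.

Besides the shell and the picture viewer there is one more tool, called after "Emit:" by a JSON object that holds its "op" and its "data", one argument or row to a line. move_arm: Moves the arm, as the interface text tells. Its arguments: {"type":"object","properties":{"plan":{"type":"array","items":{"type":"number"}},"newtons":{"type":"number"}},"required":["plan"]}

```bash
ls; mkdir -p pics; cat > h.py <<'E'
import numpy as np, cv2, sys, pickle
from scipy.spatial.transform import Rotation as R
from plant import ctrl, cams, order
def snap(n, fn):
    s=ctrl.get_state(); c=cams.read_camera(n); cv2.imwrite(f'pics/{fn}.png', c['color'][:,:,::-1])
    c['state']=s; pickle.dump(c,open(f'pics/{fn}.pkl','wb')); return c
def load(fn): return pickle.load(open(f'pics/{fn}.pkl','rb'))
def ray(c,u,v):
    f=192/np.tan(np.radians(c['fov_y']/2)); x=(u-c['cx'])/f; y=(v-c['cy'])/f
    d=np.array([x,-y,-1.]); return np.array(c['origin']), R.from_quat(c['orientation']).apply(d/np.linalg.norm(d))
def atz(c,u,v,z):
    o,d=ray(c,u,v); return o+d*(z-o[2])/d[2]
def proj(c,p):
    f=192/np.tan(np.radians(c['fov_y']/2)); q=R.from_quat(c['orientation']).inv().apply(np.atleast_2d(p)-np.array(c['origin']))
    return np.c_[c['cx']+f*q[:,0]/-q[:,2], c['cy']-f*q[:,1]/-q[:,2]]
E
python3 - <<'E'
from h import *
for n in ('scene','side'):
    c=snap(n,n+'0'); print({k:v for k,v in c.items() if k not in('color','state')})
    cv2.imwrite(f'pics/{n}0b.png',cv2.resize(c['color'][:,:,::-1],(800,600),interpolation=cv2.INTER_CUBIC))
print(ctrl.get_state())
E
```

```text
pics
{'fov_y': 52.1831579747406, 'cx': 254.8541976892844, 'cy': 195.63665509817375, 'origin': array([ 1.29710792, -0.62161701,  0.96173354]), 'orientation': array([0.37140042, 0.1770707 , 0.38947253, 0.824026  ])}
{'fov_y': 42.44163337294024, 'cx': 253.32638743465796, 'cy': 186.08177191025672, 'origin': array([-0.05723929,  0.77785102,  1.31397161]), 'orientation': array([-0.11233005,  0.34073305,  0.87895991, -0.31418532])}
{'time': 0.1, 'qpos': array([-1.34900147e+00,  2.87089035e-01,  1.57806095e+00,  1.06653050e-05,
        1.27860217e+00, -1.50028086e-01]), 'dq': array([-0.00100457, -0.00139993, -0.0041509 , -0.00149198, -0.00130954,
        0.00033919]), 'joint_efforts': array([ 1.81773881e-03, -4.07293510e+01, -2.93697935e+01, -4.62908577e-05,
        3.39183469e-03, -1.19069085e-06]), 'eef_pos': array([ 0.24511463, -0.62827192,  0.2300611 ]), 'tcp_rot': array([ 9.82767893e-01,  1.84840752e-01, -3.36351826e-05, -1.07924052e-03]), 'contact_force': array([-0.20173949,  0.82990843,  0.6037123 ]), 'wrist_torque': array([-0.02359846, -0.04302665, -0.01343417]), 'finger_force': 0.0, 'opening': 1.0037692480360907}
```

View pics/scene0b.png

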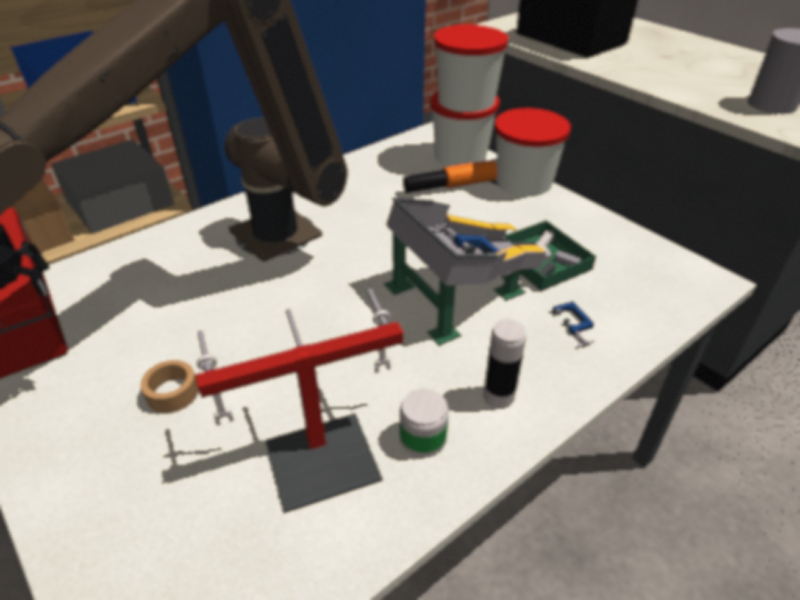

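View pics/side0b.png

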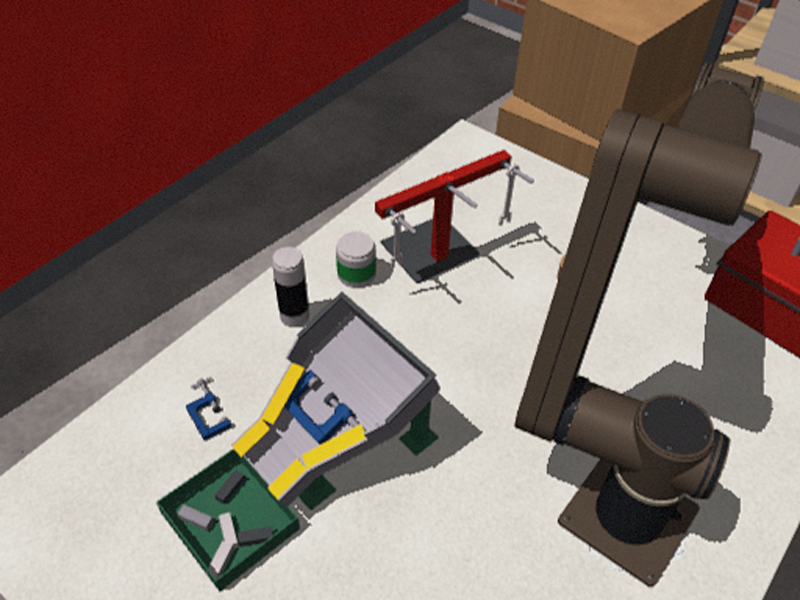

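```bash
python3 - <<'E'
from h import *
def crop(fn,u0,v0,w,h,k):
    i=cv2.imread(f'pics/{fn}.png')[v0:v0+h,u0:u0+w]; i=cv2.resize(i,None,fx=k,fy=k,interpolation=cv2.INTER_CUBIC)
    for a in range(0,w,20): cv2.putText(i,str(u0+a),(a*k,10),0,.35,(0,0,255)); cv2.line(i,(a*k,0),(a*k,6),(0,0,255))
    for a in range(0,h,20): cv2.putText(i,str(v0+a),(0,a*k+4),0,.35,(0,0,255)); 
    return i
cv2.imwrite('pics/c1.png',crop('side0',150,185,135,110,5))
a=crop('side0',235,90,110,100,4); b=crop('scene0',120,180,145,150,4)
h=max(a.shape[0],b.shape[0]); o=np.zeros((h,a.shape[1]+b.shape[1],3),np.uint8); o[:a.shape[0],:a.shape[1]]=a; o[:b.shape[0],a.shape[1]:]=b
print(o.shape); o=o[:600,:]; cv2.imwrite('pics/c2.png',cv2.resize(o,(800,int(600*800/o.shape[1]))))
# just left for side+ right scene
cv2.imwrite('pics/c2.png',a); cv2.imwrite('pics/c3.png',b)
E
```

```text
(600, 1020, 3)
```

View pics/c1.png

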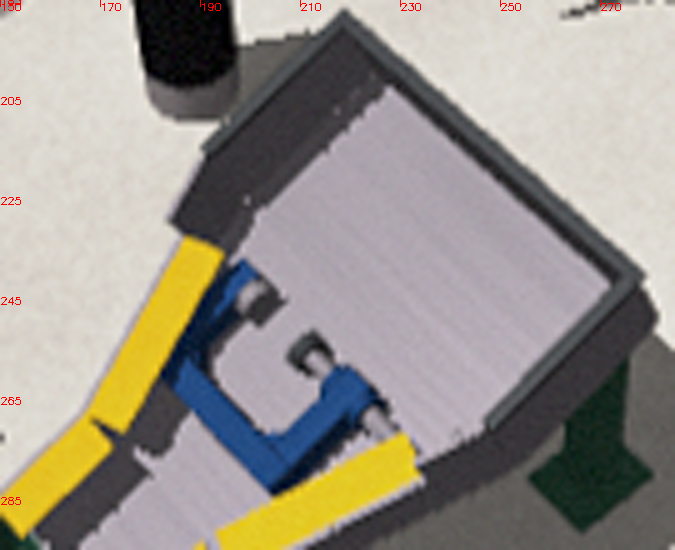

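View pics/c2.png

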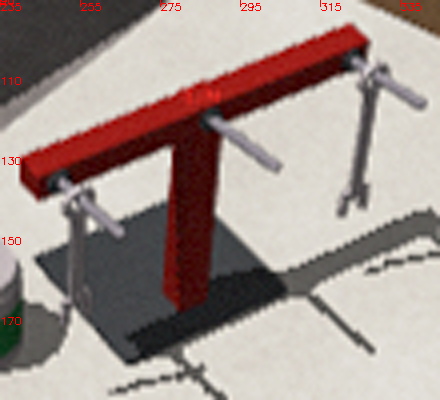

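View pics/c3.png

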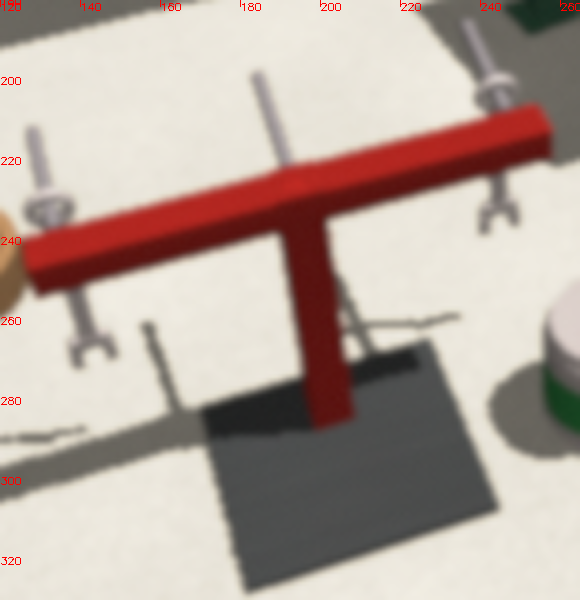

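```bash
cat > fit.py <<'E'
from h import *
from scipy.optimize import least_squares
S,C=load('side0'),load('scene0')
c1=lambda a:(150+a[0]/5,185+a[1]/5)
# chute points: (s along slope, y, n normal)
t=np.radians(20.05)
t=0.35
def chute_w(p,P):
    x,y,yaw=p; P=np.atleast_2d(P).astype(float)/1000
    X=-.155+P[:,0]*np.cos(t)+P[:,2]*np.sin(t); Z=.173-P[:,0]*np.sin(t)+P[:,2]*np.cos(t)
    return np.c_[x+X*np.cos(yaw)-P[:,1]*np.sin(yaw), y+X*np.sin(yaw)+P[:,1]*np.cos(yaw), Z]
def clampP(q,P): # clamp coordinates -> chute (s,y,n); q = s,y of origin, ang of clamp x
    P=np.atleast_2d(P).astype(float); a=q[2]
    return np.c_[q[0]+P[:,0]*np.cos(a)-P[:,1]*np.sin(a), q[1]+P[:,0]*np.sin(a)+P[:,1]*np.cos(a), P[:,2]]
if __name__=='__main__':
    K=[((0,-120,0),(390,88)),((0,-120,66),(343,14)),((0,120,66),(638,275)),((150,-78,38),(223,250)),((260,-40,38),(125,430)),((260,40,38),(218,535)),((150,78,38),(405,433)),((150,106,38),(422,480)),((150,-106,38),(187,237)),((260,-68,38),(90,420))]
    P=np.array([k[0] for k in K]); U=np.array([c1(k[1]) for k in K])
    best=min((least_squares(lambda p:(proj(S,chute_w(p,P))-U).ravel(),[.4,.2,y0],loss='soft_l1') for y0 in(0,1.5,3,-1.5)),key=lambda r:r.cost)
    print('chute',best.x,np.round(proj(S,chute_w(best.x,P))-U,1).tolist()); ch=best.x
    K=[((10,-40,24),(270,435)),((72,-40,24),(345,368)),((72,-60,24),(378,390)),((-10,-60,0),(275,495)),((-10,-60,24),(272,465)),((72,60,24),(240,262))]
    P2=np.array([k[0] for k in K]); U2=np.array([c1(k[1]) for k in K])
    r=least_squares(lambda q:(proj(S,chute_w(ch,clampP(q,P2)))-U2).ravel(),[190,0,np.pi],loss='soft_l1',x_scale=[10,10,.1])
    print('clamp',r.x,np.round(proj(S,chute_w(ch,clampP(r.x,P2)))-U2,1).tolist(),chute_w(ch,clampP(r.x,[0,0,0])))
    pts=[(C,0,(184.3,198)),(S,0,(304.5,131.5)),(C,-1,(128.3,212)),(C,1,(237,185.5)),(S,1,(265,148.3)),(S,-1,(340.5,115.8))]
    tip=lambda p,k:np.array([p[0]-.15*k*np.sin(p[2]),p[1]+.15*k*np.cos(p[2]),.25])
    f=lambda p:np.concatenate([proj(c,tip(p,k))[0]-u for c,k,u in pts])
    b=min((least_squares(f,[.6,-.4,y0],loss='soft_l1') for y0 in(0,1.5,3,-1.5)),key=lambda r:r.cost)
    print('peg tip',b.x,np.round(f(b.x),1)); np.savez('pose.npz',ch=ch,cl=r.x,pg=b.x)
    for n,(u,v),z in(('can',(293*.64,318*.64),0),('tin',(357*.64,278*.64),0),('chutepan',(0,0),0)):
        print(n,atz(S,u,v,z))
    print('tape',atz(C,170*.64,365*.64,.048)); print('pan',chute_w(ch,[125,0,0]))
    i=cv2.resize(cv2.imread('pics/side0.png')[185:295,150:285],None,fx=5,fy=5)
    out=[(-10,-60),(72,-60),(72,-40),(10,-40),(10,42),(48,42),(48,33),(72,33),(72,60),(-10,60)]
    for z in(0,24):
        u=(proj(S,chute_w(ch,clampP(r.x,[o+(z,) for o in out])))-[150,185])*5
        cv2.polylines(i,[u.astype(np.int32)],True,(0,255,255) if z else (0,255,0))
    for q in [[(0,-120,0),(0,120,0),(110,120,0),(260,68,0),(320,68,0),(320,-68,0),(260,-68,0),(110,-120,0)],[(150,78,38),(260,40,38)],[(150,-78,38),(260,-40,38)]]:
        u=(proj(S,chute_w(ch,q))-[150,185])*5; cv2.polylines(i,[u.astype(np.int32)],len(q)>2,(0,0,255))
    cv2.imwrite('pics/ov.png',i)
E
python3 fit.py
```

```text
chute [0.51088183 0.23060612 1.41081271] [[-1.4, -3.7], [1.5, 1.1], [-0.7, -0.7], [0.3, 2.5], [-0.4, 2.6], [-1.7, 0.6], [-1.2, 1.0], [2.1, -1.6], [1.6, -0.8], [0.8, -1.8]]
clamp [210.39948449 -24.19523638   3.13379425] [[-0.1, 0.9], [1.0, -1.5], [-1.1, -1.3], [0.9, 1.3], [-1.3, 4.7], [0.3, -2.2]] [[0.54156129 0.26885074 0.10085448]]
peg tip [ 0.55662939 -0.26678901 -0.32554969] [-0.3  0.1 -0.9  0.2 -0.4 -0.4 -0.8 -0.  -0.3  0.1 -0.7  0.2]
can [0.79477498 0.05179182 0.        ]
tin [ 0.7653708  -0.13038684  0.        ]
chutepan [ 2.54602263 -0.33012003  0.        ]
tape [ 0.34005548 -0.4405044   0.048     ]
pan [[0.50489551 0.19350759 0.13013777]]
```

View pics/ov.png

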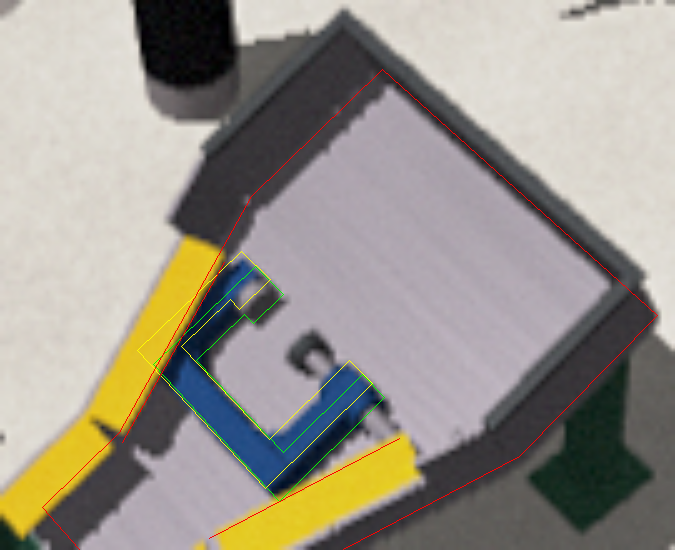

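Emit:
{"op": "move_arm", "data": {
  "plan": [20,43,19,0,0,6,40,20,43,19,0,0,6,40,20,43,19,0,0,6,40,20,43,19,0,0,6,40,20,43,19,0,0,6,40,20,43,19,0,0,6,40,20,43,19,0,0,6,40,20,43,19,0,0,6,40,20,43,19,0,0,6,40,20,43,19,0,0,5.5,40]
}}

```text
time: 1.1
eef_pos: [0.4412, -0.206, 0.4176]
tcp_rot: [0.76, 0.65, 0.0, -0.0]
contact_force: [0.4, -0.4, 0.4]
opening: 0.471
finger_force: 0.0
```

Emit:
{"op": "move_arm", "data": {
  "plan": [10,49,0,0,0,0,40,10,49,0,0,0,0,40,10,49,0,0,0,0,40,10,49,0,0,0,0,40,10,49,0,0,0,0,40,10,49,0,0,0,0,40,10,49,0,0,0,0,40,10,49,0,0,0,0,40,10,49,-10,0,0,0,40,10,49,-10,0,0,0,40,0,0,0,0,0,0,40]
}}

```text
time: 2.2
eef_pos: [0.5396, 0.2847, 0.3933]
tcp_rot: [0.76, 0.65, -0.003, -0.002]
contact_force: [0.7, -0.2, 0.3]
opening: 0.471
finger_force: 0.0
```

```bash
cat >> h.py <<'E'
def wcam(c):
    s=c['state']; T=np.eye(4); T[:3,:3]=R.from_quat(s['tcp_rot']).as_matrix(); T[:3,3]=s['eef_pos']; return T@c['T_tool_cam']
def wproj(c,p):
    T=wcam(c); f=192/np.tan(np.radians(c['fov_y']/2)); q=(np.atleast_2d(p)-T[:3,3])@T[:3,:3]; v=np.c_[q[:,0],-q[:,1],-q[:,2]]
    rr=np.hypot(v[:,0],v[:,1]); th=np.arctan2(rr,v[:,2]); return np.c_[c['cx'],c['cy']]+(f*th/rr)[:,None]*v[:,:2]
def watz(c,u,v,z):
    T=wcam(c); f=192/np.tan(np.radians(c['fov_y']/2)); a=np.array([u-c['cx'],v-c['cy']]); r=np.linalg.norm(a); th=r/f
    d=T[:3,:3]@np.array([a[0]/r*np.sin(th),-a[1]/r*np.sin(th),-np.cos(th)]); return T[:3,3]+d*(z-T[2,3])/d[2]
E
python3 - <<'E'
from h import *
c=snap('wrist','w1'); s=c['state']; print(c['fov_y'],c['cx'],c['cy'],s['eef_pos'],s['tcp_rot'],s['qpos'],s['time'])
cv2.imwrite('pics/w1b.png',cv2.resize(c['color'][:,:,::-1],(800,600),interpolation=cv2.INTER_CUBIC))
E
```

```text
65.70646984690485 252.9999081721338 192.1040926456362 [0.5396315  0.28468548 0.39329481] [ 0.75956587  0.65042247 -0.0025124  -0.00199491] [0.31856934 0.07157407 1.53239416 0.0017831  1.54378811 0.47302221] 2.2
```

View pics/w1b.png

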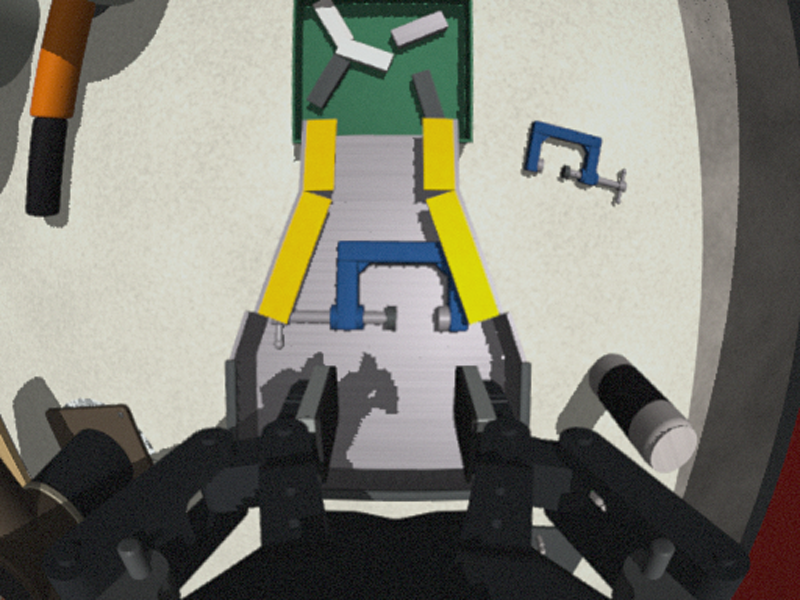

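```bash
cat > fit2.py <<'E'
from fit import *
W=load('w1'); k=.64
KW=[((150,106,41),(260,315)),((150,78,41),(283,322)),((150,-106,41),(497,312)),((150,-78,41),(473,322)),((260,68,41),(303,190)),((260,-68,41),(455,190)),((260,-40,41),(427,200)),((260,40,41),(330,197)),((330,68,41),(303,122)),((330,40,41),(336,119)),((330,-40,41),(423,119)),((330,-68,41),(457,119))]
KS=[((0,-120,0),(390,88)),((0,120,66),(610,285)),((150,-78,41),(223,250)),((260,-40,41),(125,430)),((260,40,41),(218,535)),((150,78,41),(405,433)),((150,106,41),(422,480)),((150,-106,41),(187,237)),((260,-68,41),(90,420))]
PW=np.array([a for a,_ in KW]);UW=np.array([b for _,b in KW])*k
PS=np.array([a for a,_ in KS]);US=np.array([c1(b) for _,b in KS])
fw=lambda p:wproj(W,chute_w(p,PW))-UW; fs=lambda p:proj(S,chute_w(p,PS))-US
for n,f in(('both',lambda p:np.r_[fw(p).ravel(),fs(p).ravel()]),('w',lambda p:fw(p).ravel()),('s',lambda p:fs(p).ravel())):
    r=least_squares(f,[.51,.23,1.41],loss='soft_l1'); print(n,r.x,r.cost)
    if n=='both': ch=r.x; print(fw(ch).round(1).tolist(),fs(ch).round(1).tolist())
K=[((-10,-60,24),(338,242)),((72,-60,24),(331,328)),((72,-40,24),(363,329)),((10,-40,24),(358,264)),((60,-5,18),(397,317)),((72,33,24),(437,330)),((60,-115,12),(279,318))]
P=np.array([a for a,_ in K]);U=np.array([b for _,b in K])*k
g=lambda q:(wproj(W,chute_w(ch,clampP(q,P)))-U)
r=least_squares(lambda q:g(q).ravel(),[210,-24,3.14],x_scale=[10,10,.1]); print('clamp',r.x,g(r.x).round(1).tolist())
np.savez('pose.npz',ch=ch,cl=r.x,pg=np.load('pose.npz')['pg'])
for s in(200,220,235,240,245,150,140,125): print(s,chute_w(ch,[[s,-10,0],[s,0,0]]).round(4).tolist())
E
python3 fit2.py
```

```text
both [0.51246603 0.23246316 1.40768305] 52.98427701187861
[[-2.0, -0.3], [2.7, -4.5], [0.6, 3.3], [-4.2, -3.3], [-0.4, 1.5], [-0.4, 1.8], [-2.5, -5.1], [2.0, -3.3], [2.4, -0.1], [0.2, 1.2], [-0.2, 1.1], [-2.7, 1.7]] [[-2.0, -3.6], [4.0, -2.4], [-0.9, 2.2], [-1.7, 2.3], [-3.1, 0.4], [-2.4, 0.9], [0.8, -1.8], [0.5, -1.1], [-0.5, -2.2]]
w [0.51444864 0.23290372 1.42056706] 30.64292764799241
s [0.50952035 0.23271245 1.39067116] 18.341735980040152
clamp [209.46060703 -22.17268778   3.15042405] [[-1.0, -1.1], [2.9, 1.6], [-3.4, 1.0], [-0.0, -1.4], [-0.2, 0.2], [1.3, 0.4], [0.5, -0.7]]
200 [[0.5277, 0.2633, 0.1044], [0.5178, 0.2649, 0.1044]]
220 [[0.5307, 0.2818, 0.0976], [0.5209, 0.2834, 0.0976]]
235 [[0.533, 0.2957, 0.0924], [0.5231, 0.2973, 0.0924]]
240 [[0.5338, 0.3004, 0.0907], [0.5239, 0.302, 0.0907]]
245 [[0.5345, 0.305, 0.089], [0.5247, 0.3066, 0.089]]
150 [[0.52, 0.2169, 0.1216], [0.5102, 0.2186, 0.1216]]
140 [[0.5185, 0.2077, 0.125], [0.5087, 0.2093, 0.125]]
125 [[0.5162, 0.1938, 0.1301], [0.5064, 0.1954, 0.1301]]
```

Emit:
{"op": "move_arm", "data": {
  "plan": [-1,12,-40,-6.6,1.08,0,30,-1,12,-40,-6.6,1.08,0,30,-1,12,-40,-6.6,1.08,0,30,-1,12,-40,0,0,0,30,0,9,-46,0,0,0,30,0,0,0,0,0,0,30,0,0,0,0,0,0,30]
}}

```text
time: 2.95
eef_pos: [0.5367, 0.3357, 0.1919]
tcp_rot: [0.75, 0.638, -0.134, 0.113]
contact_force: [-0.0, -0.4, 0.5]
opening: 0.349
finger_force: 0.0
```

```bash
cat >> h.py <<'E'
def chst():
    "TCP in chute (s,Y,n) mm and tool axes in chute slope axes"
    ch=np.load('pose.npz')['ch']; s=ctrl.get_state(); t=.35
    X=np.array([np.cos(ch[2]),np.sin(ch[2]),0]);Y=np.array([-X[1],X[0],0]);Z=np.array([0,0,1.])
    sd=X*np.cos(t)-Z*np.sin(t); nd=X*np.sin(t)+Z*np.cos(t)
    o=np.array([ch[0],ch[1],0])-.155*X+.173*Z; M=np.array([sd,Y,nd]); return M@(s['eef_pos']-o)*1e3, M@R.from_quat(s['tcp_rot']).as_matrix(), M
E
python3 -c "
from h import *
np.set_printoptions(precision=3,suppress=True)
for a in chst(): print(a)
s=ctrl.get_state();print(s['eef_pos'],s['tcp_rot'],s['qpos'])"
```

```text
[238.527  -7.136 107.233]
[[ 1.     0.002 -0.002]
 [ 0.002 -1.     0.001]
 [-0.002 -0.001 -1.   ]]
[[ 0.153  0.927 -0.343]
 [-0.987  0.162  0.   ]
 [ 0.056  0.338  0.939]]
[0.537 0.336 0.192] [ 0.75   0.638 -0.134  0.113] [ 0.506  0.369  1.574 -0.276  1.429  0.738]
```

Emit:
{"op": "move_arm", "data": {
  "plan": [-1,-7,-25,0,0,0,30,-1,-8,-25,0,0,0,30,-1,-8,-25,0,0,0,30,-1,-4,-11,0,0,0,30,-1,-4,-11,0,0,0,30,0,0,0,0,0,0,30,0,0,0,0,0,0,30]
}}

```text
time: 3.65
eef_pos: [0.5326, 0.3063, 0.0964]
tcp_rot: [0.75, 0.638, -0.132, 0.113]
contact_force: [-0.3, -0.3, 0.7]
opening: 0.346
finger_force: 0.0
```

```bash
python3 -c "
from h import *
np.set_printoptions(precision=3,suppress=True)
print(chst()[0],ctrl.get_state()['contact_force'])"
```

```text
[243.373  -7.873   7.313] [-0.339 -0.277  0.66 ]
```

Emit:
{"op": "move_arm", "data": {
  "plan": [-1,-7,2.5,0,0,0,30,-1,-7,2.5,0,0,0,30,-1.2,-7,2.5,0,0,0,30,-1.2,-7,2.6,0,0,0,30,-1.2,-7,2.6,0,0,0,30,-1.2,-7,2.6,0,0,0,30]
}}

```text
time: 4.25
eef_pos: [0.5255, 0.2656, 0.111]
tcp_rot: [0.75, 0.639, -0.13, 0.112]
contact_force: [0.6, 6.7, -1.4]
opening: 0.351
finger_force: 3.0
```

```bash
python3 -c "
from h import *
np.set_printoptions(precision=3,suppress=True)
print(chst()[0],ctrl.get_state()['contact_force'])"
```

```text
[199.538  -7.47    6.791] [ 0.6    6.731 -1.392]
```

Emit:
{"op": "move_arm", "data": {
  "plan": [-1.1,-7,2.6,0,0,0,30,-1.1,-7,2.6,0,0,0,30,-1.1,-7,2.6,0,0,0,30,-1.1,-7,2.6,0,0,0,30,-1.1,-7,2.6,0,0,0,30,-1.1,-7,2.6,0,0,0,30,-1.1,-7,2.6,0,0,0,30,-1.1,-5,1.9,0,0,0,30,-1,-5,1.9,0,0,0,30,0,0,0,0,0,0,30,0,0,0,0,0,0,30]
}}

```text
time: 5.35
eef_pos: [0.5155, 0.2055, 0.133]
tcp_rot: [0.75, 0.638, -0.132, 0.113]
contact_force: [0.9, 3.4, 1.7]
opening: 0.349
finger_force: 1.5
```

```bash
python3 -c "
from h import *
np.set_printoptions(precision=3,suppress=True)
print(chst()[0],ctrl.get_state()['contact_force'])
snap('side','s1');c=snap('wrist','w2')
a=cv2.resize(cv2.imread('pics/s1.png')[170:300,140:290],None,fx=4,fy=4,interpolation=2); b=cv2.resize(cv2.imread('pics/w2.png'),None,fx=.39,fy=.39) 
cv2.imwrite('pics/s1c.png',a)"
```

```text
[134.807  -7.337   6.611] [0.871 3.365 1.689]
```

View pics/s1c.png

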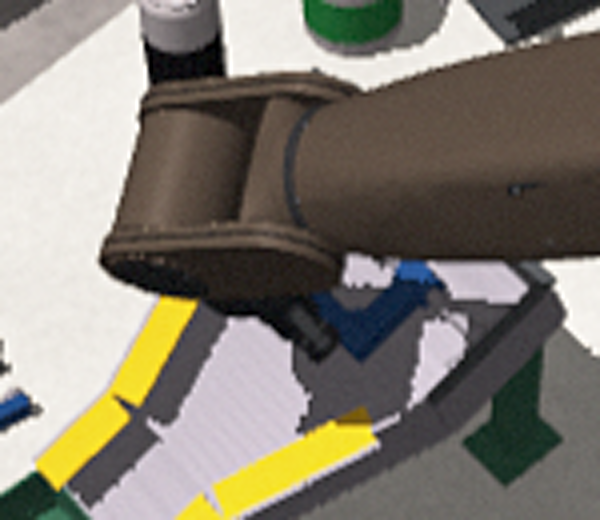

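```bash
cat > kin.py <<'E'
from h import *
from scipy.optimize import least_squares
def fk(q,L):
    h,L1,L2,L3=L[:4]; rz=lambda a:R.from_euler('z',a); ry=lambda a:R.from_euler('y',a)
    A=rz(q[0])*ry(q[1]); p=np.array([0,0,h])+A.apply([0,0,L1]); A=A*ry(q[2]); A=A*rz(q[3]); p=p+A.apply([0,0,L2]); A=A*ry(q[4])
    p=p+A.apply([0,0,L3]); A=A*rz(q[5]+np.pi/2*0); return p,A
if __name__=='__main__':
    np.set_printoptions(precision=4,suppress=True)
    D=[load(n)['state'] for n in('side0','w1','s1')]
    r=least_squares(lambda L:np.concatenate([fk(d['qpos'],L)[0]-d['eef_pos'] for d in D]),[.3,.4,.4,.3])
    print(r.x,r.fun)
    for d in D:
        A=fk(d['qpos'],r.x)[1]; print((A.inv()*R.from_quat(d['tcp_rot'])).as_rotvec())
    np.save('L.npy',r.x)
E
python3 kin.py
```

```text
[ 0.0494  0.3418  0.5712 -0.0262] [-0.1035  0.0005  0.0075  0.0259 -0.0982  0.0042  0.033  -0.0076 -0.0117]
[-0.      0.      1.5708]
[-0.      0.      1.5708]
[-0.      0.      1.5708]
```

```bash
cat > kin.py <<'E'
from h import *
from scipy.optimize import least_squares
rz=lambda a:R.from_euler('z',a); ry=lambda a:R.from_euler('y',a)
def fk(q,L):
    h,L1,L2,L3,da,db,dc=L
    A=rz(q[0]); p=np.array([0,0,h])+A.apply([0,da,0]); A=A*ry(q[1]); p=p+A.apply([0,0,L1]); A=A*ry(q[2])*rz(q[3]); p=p+A.apply([0,db,L2]); A=A*ry(q[4])
    p=p+A.apply([dc,0,L3]); A=A*rz(q[5]+np.pi/2); return p,A
lo=np.array([-2.77,-.9,.21,-1.53,.24,-2.84]); hi=np.array([2.77,2.22,2.48,4.67,2.81,2.84])
def ik(p,Rt,q0,L):
    f=lambda q:np.r_[(fk(q,L)[0]-p)*5,(fk(q,L)[1].inv()*Rt).as_rotvec()]
    r=least_squares(f,np.clip(q0,lo+.01,hi-.01),bounds=(lo,hi)); return r.x,r.cost
if __name__=='__main__':
    np.set_printoptions(precision=4,suppress=True)
    D=[(load(n)['state']['qpos'],load(n)['state']['eef_pos']) for n in('side0','w1','s1')]+[(np.array([.506,.369,1.574,-.276,1.429,.738]),np.array([.5367,.3357,.1919]))]
    for fix in ([0,0],[0,1],[1,0]):
        m=np.array([1,1,1,1,1,fix[0],fix[1]]); r=least_squares(lambda L:np.concatenate([fk(q,L*m)[0]-p for q,p in D]),[.3,.4,.4,.3,.1,0,0],x_scale=.1)
        print(fix,r.x*m,np.abs(r.fun).max())
    np.save('L.npy',r.x*m)
E
python3 kin.py
```

```text
[0, 0] [0.2454 0.4211 0.572  0.2529 0.1014 0.     0.    ] 0.0038898680272244635
[0, 1] [0.2452 0.4213 0.5725 0.2528 0.1014 0.     0.0005] 0.003868143295713944
[1, 0] [0.2442 0.4223 0.5718 0.2526 0.0988 0.0026 0.    ] 0.0036561070095610937
```

```bash
cat > ikt.py <<'E'
from kin import *
np.set_printoptions(precision=2,suppress=True)
L=np.load('L.npy'); pg=np.load('pose.npz')['pg']
def axes(yaw): return np.array([np.cos(yaw),np.sin(yaw),0]),np.array([-np.sin(yaw),np.cos(yaw),0]),np.array([0,0,1.])
def tool(z,y): z=z/np.linalg.norm(z); return R.from_matrix(np.c_[np.cross(y,z),y,z])
def hang(al,yg,sg=1,up=0):
    X,Y,Z=axes(pg[2]); g=np.array([pg[0],pg[1],.2517-.042])+.02*X+.027*Y+Z*(yg/1000+up)
    z=np.cos(al)*X-np.sin(al)*Z; return g+.019*z,tool(z,sg*Y)
def pick(al,yg,xy,yaw,sg=1):
    X,Y,Z=axes(yaw); g=np.array([xy[0],xy[1],.012])+X*yg/1000; z=-np.cos(al)*Z-np.sin(al)*X; return g+.019*z*0+.019*z,tool(z,sg*Y)
def best(T):
    o=[]
    for q4 in(-1.4,0,1.5,3.1):
        for q5 in(.4,1.5):
            for q6 in(-2,0,2):
                q,c=ik(*T,[np.arctan2(T[0][1],T[0][0]),.3,1.6,q4,q5,q6],L)
                if c<1e-6 and not any(np.allclose(q,b,atol=.02) for b in o): o.append(q)
    return o
if __name__=='__main__':
    for sg in(1,-1):
        for al in(0,20,30,40): print('hang',sg,al,*best(hang(np.radians(al),-10,sg)))
        for al in(0,20,30): print('pick',sg,al,*best(pick(np.radians(al),-10,(.52,-.02),-.2,sg)))
E
python3 ikt.py
```

```text
hang 1 0 [-0.69  0.13  2.39  2.71  0.99  1.82]
hang 1 20 [-0.68 -0.04  2.36  2.39  0.49  2.13]
hang 1 30 [-0.66 -0.07  2.31  1.92  0.31  2.6 ]
hang 1 40 [-0.65 -0.08  2.23  1.07  0.28 -2.84]
pick 1 0 [-0.24  0.24  2.13 -0.    0.77 -1.61]
pick 1 20 [-0.23  0.42  1.93 -0.01  1.15 -1.59]
pick 1 30 [-0.23  0.51  1.83 -0.01  1.32 -1.59]
hang -1 0 [-0.69  0.13  2.39  2.71  0.99 -1.32]
hang -1 20 [-0.68 -0.04  2.36  2.39  0.49 -1.01]
hang -1 30 [-0.66 -0.07  2.31  1.92  0.31 -0.54]
hang -1 40 [-0.65 -0.08  2.23  1.08  0.28  0.3 ]
pick -1 0 [-0.24  0.24  2.13 -0.    0.77  1.54]
pick -1 20 [-0.23  0.42  1.93 -0.01  1.15  1.55]
pick -1 30 [-0.23  0.51  1.83 -0.01  1.32  1.55]
```

Emit:
{"op": "move_arm", "data": {
  "plan": [1,7,-2.7,0,0,0,30,1.3,8,22,0,0,0,30,2.6,16,44.6,0,0,0,50,2.6,16,44.6,0,0,0,50,2.6,16,44.6,0,0,0,50,1.3,8,22,0,0,0,50,-7,-42,15,0,0,0,50,-7,-42,15,0,0,0,50,0,0,0,0,0,0,50,0,0,0,0,0,0,50]
}}

```text
time: 6.45
eef_pos: [0.5122, 0.1912, 0.3369]
tcp_rot: [0.75, 0.638, -0.133, 0.113]
contact_force: [-0.5, -0.0, -0.0]
opening: 0.583
finger_force: 0.0
```

```bash
cat > fitc.py <<'E'
from fit import *
from scipy.optimize import minimize
OUT=[(-10,-60),(72,-60),(72,-40),(10,-40),(10,42),(48,42),(48,33),(72,33),(72,60),(-10,60)]
def blue(img):
    b=img.astype(int); return ((b[...,2]>b[...,0]+35)&(b[...,2]>b[...,1]+20)).astype(np.uint8)
def iou(pr,tow,q,m,k=4):
    M=np.zeros((m.shape[0]*k,m.shape[1]*k),np.uint8); a=[pr(tow(q,[o+(z,) for o in OUT])) for z in(0,24)]
    ii=lambda u:((u+.5)*k).astype(np.int32)
    for u in a: cv2.fillPoly(M,[ii(u)],1)
    for i in range(len(OUT)):
        j=(i+1)%len(OUT); cv2.fillPoly(M,[cv2.convexHull(ii(np.array([a[0][i],a[0][j],a[1][i],a[1][j]])))],1)
    M=cv2.resize(M.astype(np.float32),(m.shape[1],m.shape[0]),interpolation=cv2.INTER_AREA); return np.minimum(M,m).sum()/np.maximum(M,m).sum()
def fitclamp(pr,tow,q0,m,step=(8,8,.1)):
    best=None
    for k in range(3):
        q0=q0 if best is None else best.x
        sim=np.array([q0]+[np.array(q0)+np.eye(3)[i]*step[i]*(-.6)**k for i in range(3)])
        best=minimize(lambda q:-iou(pr,tow,q,m),q0,method='Nelder-Mead',options=dict(initial_simplex=sim,xatol=.02,fatol=1e-5))
    return best.x,-best.fun
def keep(m,near):
    n,l,st,cc=cv2.connectedComponentsWithStats(m); big=[i for i in range(1,n) if st[i,4]>60]
    i=min(big,key=lambda i:np.hypot(*(cc[i]-near))); print('blobs',[(cc[i].round().tolist(),int(st[i,4])) for i in big]); return (l==i).astype(np.uint8)
E
cat > pan.py <<'E'
from fitc import *
import sys
np.set_printoptions(precision=3,suppress=True)
W=snap('wrist',sys.argv[1]); ch=np.load('pose.npz')['ch']; tow=lambda q,P:chute_w(ch,clampP(q,P)); pr=lambda p:wproj(W,p)
q0=[114,-22,3.14]; print(pr(tow(q0,[30,0,12])))
m=keep(blue(W['color']),pr(tow(q0,[20,0,12]))[0]); q,v=fitclamp(pr,tow,q0,m); print('clamp s,Y,ang',q,'iou',v); print(chst()[0],chst()[1])
print(ctrl.get_state()['qpos'])
E
python3 pan.py w3
```

```text
[[267.974 141.402]]
blobs [([265.0, 134.0], 4123)]
clamp s,Y,ang [114.302 -22.102   3.147] iou 0.8250712156295776
[ 51.96   -6.264 192.703] [[ 1.     0.002 -0.001]
 [ 0.002 -1.     0.001]
 [-0.001 -0.001 -1.   ]]
[ 0.313  0.055  1.678 -0.31   1.577  0.498]
```

```bash
sed -i 's/g+.019\*z\*0+.019\*z/g+.008*z/; s/g+.019\*z/g+.008*z/; s/def hang(al,yg,sg=1,up=0):/def hang(al,yg,sg=1,up=0,back=0):/; s/+.02\*X+.027\*Y/+(.02-back)*X+.027*Y/' ikt.py
cat > t1.py <<'E'
from ikt import *
for al in(0,20):
  for b,u in((0,0),(0,.02),(.06,.02),(.09,.02),(.2,.1)): print('hang',al,b,u,*best(hang(np.radians(al),-5,-1,u,b)))
p,A,M=chst(); s=ctrl.get_state()
print(fk(s['qpos'],L)[0]-s['eef_pos'])
for n in(4,90):
    d=M.T@((np.array([114,-17,n])-p)/1e3); T=(s['eef_pos']+d,tool(-M[2],-M[0])); print('pan',n,(d*1e3).round(),*best(T))
print('bench',*best(pick(0,-5,(.5,-.02),-.2,-1)),*best(pick(0,-5,(.55,-.02),-.2,-1)))
E
python3 t1.py
```

```text
hang 0 0 0 [-0.7   0.09  2.41  2.69  0.99 -1.31]
hang 0 0 0.02 [-0.7   0.04  2.42  2.67  0.94 -1.28]
hang 0 0.06 0.02
hang 0 0.09 0.02
hang 0 0.2 0.1
hang 20 0 0 [-0.68 -0.09  2.38  2.35  0.48 -0.97]
hang 20 0 0.02 [-0.69 -0.13  2.37  2.27  0.45 -0.88]
hang 20 0.06 0.02
hang 20 0.09 0.02
hang 20 0.2 0.1
[ 0. -0. -0.]
pan 4 [  10.   -8. -199.] [ 0.3   0.22  1.86 -0.33  1.24  2.17]
pan 90 [  14.   21. -118.] [ 0.34  0.18  1.76 -0.31  1.39  2.16]
bench [-0.24  0.19  2.16 -0.    0.79  1.53] [-0.22  0.29  2.04 -0.    0.81  1.55]
```

```bash
cat > t2.py <<'E'
from ikt import *
def hangG(al,be,cx,cy,psi,up,back,sg):
    # clamp z = -Xp, Xp = stand x yawed psi ; grip clamp point (cx,cy); al: down tilt closing x ; be: side tilt (+ toward Y) closing y
    X,Y,Z=axes(pg[2]); Xp,Yp,_=axes(pg[2]+psi); seat=np.array([pg[0],pg[1],.2517])+(.02-back)*X+up*Z
    g=seat+(27-cx)/1e3*Yp+(cy-42)/1e3*Z
    z=np.cos(al)*Xp-np.sin(al)*Z if be==0 else np.cos(be)*Xp+np.sin(be)*Yp
    return g+.008*z,tool(z,sg*(Yp if be==0 else Z))
def marg(q): return np.minimum(q-lo,hi-q).min()
if __name__=='__main__':
  d=np.radians
  for fam in [(a,0,0,-18) for a in(35,40,45,50)]+[(0,b,27,-50) for b in(30,35,40,-30,-40)]:
    for psi in(-20,0,20):
      for sg in(1,-1):
        T=[best(hangG(d(fam[0]),d(fam[1]),fam[2],fam[3],d(psi),u,b,sg)) for u,b in((0,0),(.02,.05),(.02,.08))]
        if all(T): print(fam,psi,sg,'|',*[max(t,key=marg) for t in T], '%.2f'%min(max(map(marg,t)) for t in T))
E
python3 t2.py
```

```text
(35, 0, 0, -18) 0 -1 | [-0.66 -0.1   2.29  1.52  0.28 -0.15] [-0.71 -0.28  2.4   1.29  0.33  0.07] [-0.74 -0.37  2.47  1.23  0.36  0.12] 0.01
(35, 0, 0, -18) 20 -1 | [-0.81 -0.06  2.26  1.34  0.67 -0.28] [-0.87 -0.22  2.36  1.25  0.74 -0.2 ] [-0.92 -0.31  2.43  1.22  0.78 -0.19] 0.05
(40, 0, 0, -18) 0 -1 | [-0.66 -0.1   2.25  1.08  0.29  0.29] [-0.7  -0.27  2.36  0.94  0.35  0.41] [-0.73 -0.36  2.43  0.92  0.39  0.42] 0.05
(40, 0, 0, -18) 20 -1 | [-0.79 -0.06  2.22  1.16  0.65 -0.1 ] [-0.85 -0.22  2.32  1.09  0.72 -0.05] [-0.89 -0.31  2.39  1.07  0.76 -0.05] 0.09
(45, 0, 0, -18) -20 1 | [-0.52 -0.04  2.16 -0.44  0.26 -1.03] [-0.54 -0.2   2.27 -0.32  0.31 -1.17] [-0.56 -0.29  2.34 -0.27  0.32 -1.23] 0.02
(45, 0, 0, -18) -20 -1 | [-0.52 -0.04  2.16 -0.44  0.26  2.11] [-0.54 -0.2   2.27 -0.32  0.31  1.97] [-0.56 -0.29  2.34 -0.27  0.32  1.91] 0.02
(45, 0, 0, -18) 0 1 | [-0.65 -0.08  2.21  0.74  0.34 -2.51] [-0.69 -0.25  2.31  0.68  0.41 -2.47] [-0.72 -0.34  2.38  0.68  0.44 -2.48] 0.10
(45, 0, 0, -18) 0 -1 | [-0.65 -0.08  2.21  0.74  0.34  0.63] [-0.69 -0.25  2.31  0.68  0.41  0.67] [-0
[... 2780 characters left out ...]
1 | [-0.29  0.39  2.16  4.14  1.22 -0.49] [-0.29  0.26  2.28  4.14  1.22 -0.5 ] [-0.29  0.2   2.35  4.14  1.23 -0.48] 0.13
(0, -40, 27, -50) -20 1 | [-0.25  0.45  2.06  4.34  1.31  2.56] [-0.24  0.33  2.18  4.35  1.32  2.56] [-0.24  0.28  2.25  4.35  1.33  2.58] 0.23
(0, -40, 27, -50) -20 -1 | [-0.25  0.45  2.06  4.34  1.31 -0.58] [-0.24  0.33  2.18  4.35  1.32 -0.58] [-0.24  0.28  2.25  4.35  1.33 -0.56] 0.23
(0, -40, 27, -50) 0 1 | [-0.36  0.33  2.24  3.89  1.14  2.77] [-0.36  0.19  2.37  3.89  1.12  2.76] [-0.37  0.13  2.44  3.88  1.13  2.77] 0.04
(0, -40, 27, -50) 0 -1 | [-0.36  0.33  2.24  3.89  1.14 -0.37] [-0.36  0.19  2.37  3.89  1.12 -0.38] [-0.37  0.13  2.44  3.88  1.13 -0.37] 0.04
```

Emit:
{"op": "move_arm", "data": {
  "plan": [-9,-2,-30,0,0,0,45,-9,-2,-31,0,0,0,45,-9,-2,-31,0,0,0,45,-9,-2,-31,0,0,0,45,0,0,0,0,0,0,45,0,0,0,0,0,0,45]
}}

```text
time: 7.1
eef_pos: [0.4762, 0.1845, 0.2135]
tcp_rot: [0.749, 0.639, -0.134, 0.112]
contact_force: [0.1, -0.1, 0.8]
opening: 0.529
finger_force: 0.0
```

```bash
python3 - <<'E'
from h import *
np.set_printoptions(precision=2,suppress=True)
p,A,M=chst(); print(p)
for t in([82,28,40],[82,28,4]): print((M.T@(np.array(t)-p)))
E
```

```text
[81.69 27.99 72.89]
[ -1.79 -10.84 -31.  ]
[ -3.8  -23.02 -64.82]
```

Emit:
{"op": "move_arm", "data": {
  "plan": [-1,-6,-18,0,0,0,45,-1,-6,-18,0,0,0,45,-1,-6,-16,0,0,0,45,-0.5,-3,-8,0,0,0,45,-0.3,-2,-5,0,0,0,45,0,0,0,0,0,0,45]
}}

```text
time: 7.7
eef_pos: [0.4732, 0.1611, 0.1497]
tcp_rot: [0.75, 0.638, -0.132, 0.113]
contact_force: [0.5, -0.7, 0.4]
opening: 0.526
finger_force: 0.0
```

Emit:
{"op": "move_arm", "data": {
  "plan": [0,0,0,0,0,0,10,0,0,0,0,0,0,10,0,0,0,0,0,0,10,0,0,0,0,0,0,10,0,0,0,0,0,0,10],
  "newtons": 90
}}

```text
time: 8.2
eef_pos: [0.4732, 0.1616, 0.1505]
tcp_rot: [0.75, 0.638, -0.132, 0.113]
contact_force: [-0.2, 3.6, 6.0]
opening: 0.211
finger_force: 90.9
```

```bash
cat > t3.py <<'E'
from t2 import *
p,A,M=chst(); s=ctrl.get_state(); print(p,s['opening'],s['finger_force'],s['contact_force']); print(s['qpos'])
d=np.radians
def bench(xy,th,be,sg,up=0,cx=27,cy=-50):
    # xy: clamp origin, th yaw of y_cl ; x_cl = th-90
    y=np.array([np.cos(th),np.sin(th),0]); x=np.array([np.sin(th),-np.cos(th),0]); Z=np.array([0,0,1.])
    z=-np.cos(be)*Z-np.sin(be)*x; g=np.array([xy[0],xy[1],.012])+x*cx/1e3+y*cy/1e3+Z*up
    return g+.008*z,tool(z,sg*y)
if __name__=='__main__':
  for xy in((.56,0),(.56,-.02)):
    for th in(-.3,0,.3):
      for be in(0,30): print(xy,th,be,*[np.r_[b] for b in best(bench(xy,th,d(be),1))])
E
python3 t3.py
```

```text
[81.61 27.2   5.83] 0.21052918238426305 90.89337587356567 [-0.25  3.6   5.95]
[ 0.28  0.1   1.98 -0.33  1.23  0.58]
(0.56, 0) -0.3 0 [-0.22  0.21  2.14 -0.    0.79  0.08]
(0.56, 0) -0.3 30 [-0.48  0.24  2.19  0.66  0.93 -0.64]
(0.56, 0) 0 0 [-0.25  0.22  2.13 -0.    0.8  -0.25]
(0.56, 0) 0 30 [-0.48  0.32  2.08  0.53  1.07 -0.81]
(0.56, 0) 0.3 0 [-0.27  0.24  2.1  -0.    0.8  -0.57]
(0.56, 0) 0.3 30 [-0.45  0.41  1.96  0.41  1.18 -0.99]
(0.56, -0.02) -0.3 0 [-0.26  0.21  2.14 -0.    0.79  0.04]
(0.56, -0.02) -0.3 30 [-0.51  0.25  2.18  0.65  0.95 -0.66]
(0.56, -0.02) 0 0 [-0.29  0.22  2.12 -0.    0.8  -0.29]
(0.56, -0.02) 0 30 [-0.51  0.34  2.06  0.52  1.08 -0.83]
(0.56, -0.02) 0.3 0 [-0.31  0.25  2.09 -0.    0.8  -0.61]
(0.56, -0.02) 0.3 30 [-0.48  0.42  1.94  0.39  1.19 -1.01]
```

Emit:
{"op": "move_arm", "data": {
  "plan": [0.5,3,9,0,0,0,10,1.5,9,26,0,0,0,10,1,6,40,0,0,0,10,0,0,45,0,0,0,10,0,0,45,0,0,0,10,0,0,8,0,0,0,10,0,0,0,0,0,0,10]
}}

```text
time: 8.9
eef_pos: [0.4756, 0.1793, 0.3221]
tcp_rot: [0.75, 0.638, -0.132, 0.112]
contact_force: [-0.1, -0.7, -6.5]
opening: 0.213
finger_force: 89.3
```

Emit:
{"op": "move_arm", "data": {
  "plan": [2,-37,0,5,-0.8,0,10,2,-37,0,5,-0.8,0,10,2,-37,0,5,-0.8,0,10,2,-37,0,4.8,-0.8,0,10,2,-32,0,0,0,0,10,0,0,-30,0,0,0,10,0,0,-45,0,0,0,10,0,0,-45,0,0,0,10,0,0,-45,0,0,0,10,0,0,-45,0,0,0,10,0,0,-30,0,0,0,10,0,0,0,0,0,0,10]
}}

```text
time: 10.1
eef_pos: [0.4768, 0.0006, 0.0727]
tcp_rot: [0.761, 0.648, -0.007, -0.009]
contact_force: [-1.3, 0.6, -6.5]
opening: 0.211
finger_force: 89.5
```

```bash
python3 - <<'E'
from h import *
np.set_printoptions(precision=4,suppress=True)
s=ctrl.get_state(); print(s['eef_pos'],s['opening'],s['finger_force'],s['contact_force'],s['wrist_torque'],s['qpos']); print(R.from_quat(s['tcp_rot']).as_matrix())
E
```

```text
[0.4768 0.0006 0.0727] 0.21123306509281148 89.51270341873169 [-1.3467  0.6246 -6.542 ] [0.0594 0.3156 0.0144] [-0.2116  0.0598  2.1559 -0.0011  0.9483 -0.0505]
[[ 0.1598  0.9869 -0.0221]
 [ 0.9871 -0.1598  0.0039]
 [ 0.0003 -0.0224 -0.9997]]
```

Emit:
{"op": "move_arm", "data": {
  "plan": [0,0,-25,-0.2,-1.26,0,10,0,0,-25,0,0,0,10,0,0,-10,0,0,0,10,0,0,-2,0,0,0,10,0,0,-2,0,0,0,10,0,0,0,0,0,0,10]
}}

```text
time: 10.7
eef_pos: [0.4866, -0.0013, 0.0192]
tcp_rot: [0.761, 0.648, 0.008, 0.009]
contact_force: [0.4, 0.2, -6.0]
opening: 0.208
finger_force: 89.6
```

Emit:
{"op": "move_arm", "data": {
  "plan": [0,0,-1.5,0,0,0,10,0,0,0,0,0,0,10]
}}

```text
time: 10.9
eef_pos: [0.4861, -0.0011, 0.0173]
tcp_rot: [0.761, 0.648, 0.007, 0.009]
contact_force: [-0.1, 0.2, -4.6]
opening: 0.209
finger_force: 89.6
```

Emit:
{"op": "move_arm", "data": {
  "plan": [0,0,0,0.2,1.26,0,10,0,0,-2,0,0,0,10,0,0,-2,0,0,0,10,0,0,0,0,0,0,10,0,0,0,0,0,0,10]
}}

```text
time: 11.4
eef_pos: [0.4853, -0.001, 0.0123]
tcp_rot: [0.761, 0.648, -0.0, -0.0]
contact_force: [0.1, -0.3, -5.1]
opening: 0.208
finger_force: 89.6
```

Emit:
{"op": "move_arm", "data": {
  "plan": [0,0,-2,0,0,0,10,0,0,-2,0,0,0,10,0,0,0,0,0,0,10]
}}

```text
time: 11.7
eef_pos: [0.4852, -0.0009, 0.0082]
tcp_rot: [0.761, 0.648, -0.001, -0.001]
contact_force: [0.3, -0.1, -6.5]
opening: 0.213
finger_force: 89.6
```

Emit:
{"op": "move_arm", "data": {
  "plan": [0,0,-1.5,0,0,0,10,0,0,-1,0,0,0,10,0,0,0,0,0,0,10]
}}

```text
time: 12.0
eef_pos: [0.4854, -0.001, 0.0059]
tcp_rot: [0.761, 0.648, -0.0, -0.0]
contact_force: [-0.8, 0.1, -5.0]
opening: 0.208
finger_force: 89.6
```

Emit:
{"op": "move_arm", "data": {
  "plan": [0,0,-0.5,0,0,0,10,0,0,0,0,0,0,30,0,0,0,0,0,0,45,0,0,0,0,0,0,45,0,0,0,0,0,0,45,0,0,0,0,0,0,45],
  "newtons": 90
}}

```text
time: 12.6
eef_pos: [0.486, -0.0011, 0.006]
tcp_rot: [0.761, 0.648, 0.0, 0.0]
contact_force: [0.4, -0.3, 0.5]
opening: 0.523
finger_force: 0.0
```

Emit:
{"op": "move_arm", "data": {
  "plan": [0,0,20,0,0,0,45,0,0,35,0,0,0,45,0,0,45,0,0,0,45,0,0,45,0,0,0,45,0,0,45,0,0,0,45,-5,-20,20,0,0,0,45,-8,-40,0,0,0,0,45,0,0,0,0,0,0,45,0,0,0,0,0,0,45]
}}

```text
time: 13.5
eef_pos: [0.4723, -0.0614, 0.2155]
tcp_rot: [0.762, 0.647, -0.0, -0.0]
contact_force: [0.8, -0.1, -0.2]
opening: 0.529
finger_force: 0.0
```

```bash
cat > bw.py <<'E'
from fitc import *
import sys
np.set_printoptions(precision=4,suppress=True)
# q=(x mm, y mm, yaw of clamp x)
def tow(q,P):
    P=np.atleast_2d(P)/1e3; a=q[2]; return np.c_[q[0]/1e3+P[:,0]*np.cos(a)-P[:,1]*np.sin(a),q[1]/1e3+P[:,0]*np.sin(a)+P[:,1]*np.cos(a),P[:,2]]
if __name__=='__main__':
    q0=[540,20,-.158-np.pi/2]
    W=snap('wrist',sys.argv[1]); pr=lambda p:wproj(W,p); print(pr(tow(q0,[20,0,12])))
    m=keep(blue(W['color']),pr(tow(q0,[20,0,12]))[0]); print('wrist',fitclamp(pr,tow,q0,m))
    S=snap('side',sys.argv[1]+'s'); pr=lambda p:proj(S,p); print(pr(tow(q0,[20,0,12])))
    m=keep(blue(S['color']),pr(tow(q0,[20,0,12]))[0]); print('side',fitclamp(pr,tow,q0,m))
    s=ctrl.get_state(); print(s['eef_pos'],s['tcp_rot'],s['qpos'],s['time'])
E
python3 bw.py w4
```

```text
[[300.0149 107.125 ]]
blobs [([263.0, 86.0], 197), ([295.0, 86.0], 236), ([341.0, 111.0], 1113), ([256.0, 128.0], 944)]
wrist (array([542.2431,  23.0405,  -1.7091]), np.float64(0.05903320759534836))
[[255.0116 230.4578]]
blobs [([131.0, 267.0], 267)]
side (array([540.    ,  20.    ,  -1.7288]), np.float64(0.0))
[ 0.4723 -0.0604  0.215 ] [ 0.7614  0.6483 -0.0004 -0.0008] [-0.3409 -0.1485  2.0665  0.0002  1.2254 -0.1808] 13.6
```

```bash
cat > bw2.py <<'E'
from bw import *
W=load(sys.argv[1]); q0=[540,20,-.158-np.pi/2]; pr=lambda p:wproj(W,p)
h=cv2.cvtColor(W['color'],cv2.COLOR_RGB2HSV); m0=((h[...,0]>98)&(h[...,0]<128)&(h[...,1]>90)&(h[...,2]>20)).astype(np.uint8)
m0=cv2.morphologyEx(m0,cv2.MORPH_CLOSE,np.ones((3,3),np.uint8))
box=np.zeros_like(m0); c=pr(tow(q0,[30,0,12]))[0].astype(int); box[max(0,c[1]-110):c[1]+110,max(0,c[0]-120):c[0]+120]=1
n,l,st,cc=cv2.connectedComponentsWithStats(m0*box); print([(cc[i].round().tolist(),int(st[i,4])) for i in range(1,n) if st[i,4]>60])
m=np.isin(l,[i for i in range(1,n) if st[i,4]>60]).astype(np.uint8); q,v=fitclamp(pr,tow,q0,m); print(q,v)
i=cv2.resize(W['color'][:,:,::-1],(768,576)); 
for z in(0,24): cv2.polylines(i,[(pr(tow(q,[o+(z,) for o in OUT]))*1.5).astype(np.int32)],True,(0,255,255))
cv2.imwrite('pics/'+sys.argv[1]+'o.png',i)
E
python3 bw2.py w4
```

```text
[([296.0, 107.0], 3666)]
[539.5372  23.3323  -1.7357] 0.8194888830184937
```

View pics/w4o.png

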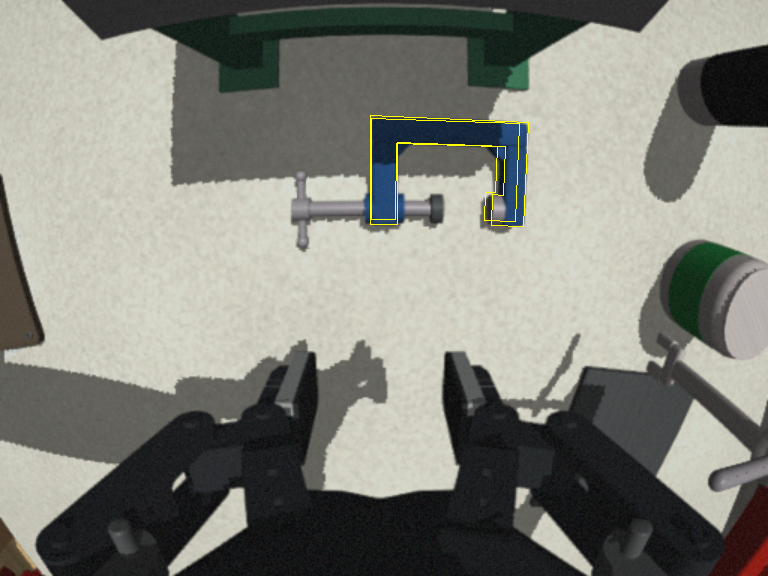

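```bash
cat > plan.py <<'E'
from ikt import *
d=np.radians; be=d(30); PSI=d(15)
TC=np.array([28,-50,10])/1e3; ZC=np.array([-np.sin(be),0,-np.cos(be)]); YC=np.array([0,1.,0])
def tcp(o,Rc): return o+Rc.apply(TC), R.from_matrix(np.c_[np.cross(Rc.apply(YC),Rc.apply(ZC)),Rc.apply(YC),Rc.apply(ZC)])
def Rc_bench(a): return R.from_euler('z',a)
def hangpose(up,back,psi=PSI,seatx=29):
    X,Y,Z=axes(pg[2]); Xp,Yp,_=axes(pg[2]+psi); Rc=R.from_matrix(np.c_[-Yp,Z,-Xp])
    seat=np.array([pg[0],pg[1],.2517])+(.02-back)*X+up*Z; return seat-Rc.apply(np.array([seatx,42,12])/1e3),Rc
def solve(T,q0):
    q,c=ik(*T,q0,L); assert c<1e-6,(c,T[0]); return q
X,Y,Z=axes(pg[2])
def seg(a,b,n=12): return a+(b-a)*np.linspace(0,1,n)[:,None]
tipp=np.array([pg[0],pg[1],.25])
OBS=np.vstack([seg(tipp+k*.15*Y,tipp+k*.15*Y+.09*X-.015*Z) for k in(-1,0,1)]+[seg(tipp+k*.15*Y+o*X,tipp+k*.15*Y+o*X-.17*Z) for k in(-1,1) for o in(.03,.05,.07)]+[seg(tipp-.17*Y+.1*X-.015*Z,tipp+.17*Y+.1*X-.015*Z,30)])
CL=np.vstack([seg(np.array(a+(z,))/1e3,np.array(b+(z,))/1e3,8) for z in(0,24) for a,b in[((-10,-60),(-10,60)),((10,-40),(10,42)),((-10,60),(72,60)),((72,60),(72,33)),((10,42),(48,42)),((-10,-60),(72,-60)),((60,-122),(60,-5)),((30,-115),(90,-115))]])
def clear(q):
    p,A=fk(q,L); B=A.as_matrix(); Rt=A*R.from_matrix(np.c_[np.cross(YC,ZC),YC,ZC]).inv(); o=p-Rt.apply(TC)
    dc=np.linalg.norm((Rt.apply(CL)+o)[:,None]-OBS[None],axis=2).min()
    u=(OBS-p)@B; u[:,2]+=.0; ext=np.array([.045,.06]); 
    b=np.maximum(np.abs(u[:,:2])-ext,0); zz=np.where((u[:,2]<-.06),0,u[:,2]+.06); db=np.sqrt((b**2).sum(1)+np.maximum(zz,0)**2).min()
    return dc,db,(Rt.apply(CL)+o)[:,2].min(),p
def rows(p0,R0,path,grip):
    p,A=p0.copy(),R0; out=[]
    for q in path:
        P,B=q if isinstance(q,tuple) else fk(q,L); dp=np.round((P-p)*1e3,1); rv=np.round(np.degrees((B*A.inv()).as_rotvec()),1)
        p=p+dp/1e3; A=R.from_rotvec(np.radians(rv))*A; out.append([*dp.tolist(),*rv.tolist(),grip])
    return out
E
cat > t4.py <<'E'
from plan import *
s=ctrl.get_state(); o=np.array([.5395,.0233,0]); Rb=Rc_bench(-1.7357)
pre=tcp(o,Rb); pre=(pre[0]-.07*pre[1].apply([0,0,1]),pre[1])
qb=solve(tcp(o,Rb),[-.5,.3,2.1,.6,1,-.8]); qp=solve(pre,qb); ql=solve((tcp(o,Rb)[0]+[-.02,0,.10],tcp(o,Rb)[1]),qb)
qa=solve(tcp(*hangpose(.02,.07)),[-1.07,.3,2.2,1.6,1.5,-2.5]); qi=solve(tcp(*hangpose(.02,0)),qa); qh=solve(tcp(*hangpose(0,0)),qa)
for n,q in(('pre',qp),('bench',qb),('lift',ql),('appr',qa),('in',qi),('hang',qh)): print(n,q,*[np.round(v,3) for v in clear(q)])
for f in np.linspace(0,1,11): print(f,*[np.round(v,3) for v in clear(ql+(qa-ql)*f)])
E
python3 t4.py
```

```text
pre [-0.54  0.1   2.19  0.54  1.12 -0.68] 0.067 0.078 0.061 [ 0.48 -0.03  0.07]
bench [-0.47  0.22  2.2   0.61  0.99 -0.71] 0.106 0.078 -0.0 [0.49 0.   0.01]
lift [-0.49 -0.03  2.23  0.54  1.17 -0.59] 0.101 0.098 0.1 [0.47 0.   0.11]
appr [-1.12  0.29  2.24  1.56  1.58 -2.54] 0.042 0.094 0.108 [ 0.51 -0.25  0.18]
in [-1.02  0.4   2.09  1.64  1.52 -2.49] 0.016 0.045 0.108 [ 0.58 -0.27  0.18]
hang [-1.02  0.44  2.09  1.64  1.52 -2.53] 0.003 0.053 0.088 [ 0.58 -0.27  0.16]
0.0 0.101 0.098 0.1 [0.47 0.   0.11]
0.1 0.094 0.097 0.089 [ 0.47 -0.    0.11]
0.2 0.083 0.088 0.079 [ 0.48 -0.01  0.11]
0.30000000000000004 0.068 0.079 0.072 [ 0.49 -0.03  0.12]
0.4 0.05 0.077 0.068 [ 0.5  -0.05  0.12]
0.5 0.032 0.077 0.068 [ 0.51 -0.07  0.13]
0.6000000000000001 0.034 0.075 0.07 [ 0.51 -0.1   0.14]
0.7000000000000001 0.024 0.067 0.077 [ 0.52 -0.13  0.15]
0.8 0.042 0.053 0.086 [ 0.52 -0.17  0.16]
0.9 0.015 0.06 0.096 [ 0.52 -0.21  0.17]
1.0 0.042 0.094 0.108 [ 0.51 -0.25  0.18]
```

```bash
cat >> t4.py <<'E'
print('----')
qa2=solve(tcp(*hangpose(.02,.10)),qa); print(qa2)
for f in np.linspace(0,1,11): print(round(f,1),*[np.round(v,3) for v in clear(ql+(qa2-ql)*f)])
n=6; q0=s['qpos']
print('to pre'); 
for r in rows(s['eef_pos'],R.from_quat(s['tcp_rot']),[q0+(qp-q0)*k/n for k in range(1,n+1)],45): print(r)
E
python3 t4.py | sed -n '/----/,$p'
```

```text
----
[-1.17  0.25  2.3   1.52  1.6  -2.55]
0.0 0.101 0.098 0.1 [0.47 0.   0.11]
0.1 0.095 0.1 0.088 [ 0.47 -0.01  0.11]
0.2 0.086 0.091 0.078 [ 0.47 -0.02  0.11]
0.3 0.074 0.086 0.071 [ 0.48 -0.03  0.12]
0.4 0.059 0.088 0.066 [ 0.48 -0.05  0.12]
0.5 0.047 0.091 0.065 [ 0.49 -0.07  0.13]
0.6 0.048 0.091 0.068 [ 0.49 -0.1   0.14]
0.7 0.045 0.085 0.075 [ 0.5  -0.13  0.15]
0.8 0.05 0.074 0.084 [ 0.5  -0.16  0.16]
0.9 0.04 0.084 0.095 [ 0.49 -0.2   0.17]
1.0 0.069 0.115 0.108 [ 0.48 -0.24  0.18]
to pre
[8.5, 3.9, -29.4, 5.4, 0.5, 0.9, 45]
[-0.6, 6.5, -27.0, 5.3, -0.1, 0.5, 45]
[-0.5, 6.1, -24.7, 5.2, -0.5, 0.1, 45]
[-0.3, 5.4, -22.8, 4.9, -1.0, -0.4, 45]
[0.1, 4.5, -21.0, 4.6, -1.4, -0.8, 45]
[0.3, 3.4, -19.4, 4.3, -1.8, -1.3, 45]
```

Emit:
{"op": "move_arm", "data": {
  "plan": [4,4,-25,5.4,0.5,0.9,45,2,6,-29,5.3,-0.1,0.5,45,0,6,-27,5.2,-0.5,0.1,45,0,6,-23,4.9,-1,-0.4,45,1,4,-21,4.6,-1.4,-0.8,45,0.5,3.8,-19.3,4.3,-1.8,-1.3,45,0,0,0,0,0,0,45,0,0,0,0,0,0,45]
}}

```text
time: 14.4
eef_pos: [0.4798, -0.0306, 0.0709]
tcp_rot: [0.737, 0.625, 0.197, -0.168]
contact_force: [-0.1, 0.2, 0.7]
opening: 0.531
finger_force: 0.0
```

```bash
cat > t5.py <<'E'
from plan import *
s=ctrl.get_state(); o=np.array([.5395,.0233,0]); Rb=Rc_bench(-1.7357); A=R.from_quat(s['tcp_rot'])
T=tcp(o,Rb); print('pos err mm',((T[0]-s['eef_pos'])*1e3).round(1),'along tool frame',(T[1].inv().apply(T[0]-s['eef_pos'])*1e3).round(1),'rot deg',np.degrees((T[1]*A.inv()).as_rotvec()).round(2)); print(s['qpos'],fk(s['qpos'],L)[0]-s['eef_pos'])
E
python3 t5.py
```

```text
pos err mm [  5.8  34.5 -60.9] along tool frame [-0.2  0.1 70.2] rot deg [ 0.01 -0.04 -0.05]
[-0.53  0.13  2.16  0.54  1.12 -0.68] [ 0.01 -0.   -0.  ]
```

Excellent alignment. Advance 70 mm along the tool and close.

Emit:
{"op": "move_arm", "data": {
  "plan": [1.7,9.8,-17.4,0,0,0,45,1.7,9.8,-17.4,0,0,0,45,1.2,7.4,-13,0,0,0,45,0.8,5,-8.7,0,0,0,45,0.4,2.5,-4.4,0,0,0,45,0,0,0,0,0,0,45,0,0,0,0,0,0,45]
}}

```text
time: 15.1
eef_pos: [0.4864, 0.003, 0.0109]
tcp_rot: [0.737, 0.625, 0.198, -0.166]
contact_force: [-0.0, 0.4, -0.4]
opening: 0.528
finger_force: 0.0
```

Emit:
{"op": "move_arm", "data": {
  "plan": [0,0,0,0,0,0,8,0,0,0,0,0,0,8,0,0,0,0,0,0,8,0,0,0,0,0,0,8,0,0,0,0,0,0,8],
  "newtons": 110
}}

```text
time: 15.6
eef_pos: [0.4863, 0.0026, 0.0113]
tcp_rot: [0.737, 0.625, 0.198, -0.167]
contact_force: [-2.3, -2.0, 5.7]
opening: 0.2
finger_force: 108.4
```

```bash
cat >> t5.py <<'E'
print(s['opening'],s['finger_force'],s['contact_force'],'tool in clamp mm',(Rb.inv().apply(s['eef_pos']-o)*1e3).round(1))
E
python3 t5.py
```

```text
pos err mm [-0.7  1.3 -1.3] along tool frame [ 0.4 -0.9  1.7] rot deg [ 0.03  0.13 -0.04]
[-0.46  0.24  2.18  0.61  0.98 -0.71] [ 0.01 -0.   -0.  ]
0.19991266853287123 108.43393564224243 [-2.29 -2.04  5.68] tool in clamp mm [ 29.2 -49.1  11.3]
```

Emit:
{"op": "move_arm", "data": {
  "plan": [0,0,8,0,0,0,8,0,0,20,0,0,0,8,-8,0,30,0,0,0,8,-8,0,30,0,0,0,8,-4,0,12,0,0,0,8,0,0,0,0,0,0,8,0,0,0,0,0,0,8]
}}

```text
time: 16.3
eef_pos: [0.4649, 0.0036, 0.1092]
tcp_rot: [0.737, 0.624, 0.197, -0.167]
contact_force: [0.2, -1.0, -5.7]
opening: 0.203
finger_force: 108.4
```

```bash
sed -i 's/^TC=.*/TC=np.array([29.2,-49.1,11.3])\/1e3; ZC=np.array([-np.sin(be),0,-np.cos(be)]); YC=np.array([0,1.,0])/' plan.py
cat > t6.py <<'E'
from plan import *
s=ctrl.get_state(); print(s['opening'],s['finger_force'],s['contact_force'],s['wrist_torque'])
D=[(load(n)['state']['qpos'],load(n)['state']['eef_pos']) for n in('side0','w1','s1','w3','w4','w4s')]+[(s['qpos'],s['eef_pos'])]
r=least_squares(lambda l:np.concatenate([fk(q,l)[0]-p for q,p in D]),L,x_scale=.1); print(r.x.round(4),np.abs(r.fun).max()); np.save('L.npy',r.x); L[:]=r.x
q0=s['qpos']; qa2=solve(tcp(*hangpose(.02,.10)),[-1.17,.25,2.3,1.5,1.6,-2.5]); print(q0,qa2)
n=22; path=[q0+(qa2-q0)*k/n for k in range(1,n+1)]
print(min(clear(q)[0] for q in path),min(clear(q)[1] for q in path))
for x in rows(s['eef_pos'],R.from_quat(s['tcp_rot']),path,8): print(str(x)[1:-1]+',')
E
python3 t6.py
```

```text
0.20329074428333077 108.42771291732788 [ 0.24 -0.97 -5.75] [-0.68  0.36 -0.01]
[ 0.22  0.44  0.57  0.25  0.1  -0.    0.01] 0.005843908736485326
[-0.48  0.    2.21  0.54  1.17 -0.59] [-1.17  0.25  2.3   1.52  1.61 -2.55]
0.03754961978398441 0.07329689799111389
6.2, -5.2, -2.0, 2.5, -2.1, 1.5, 8,
0.8, -4.3, 0.2, 2.5, -2.5, 1.4, 8,
1.2, -4.7, 0.7, 2.3, -2.8, 1.2, 8,
1.6, -5.3, 1.3, 2.1, -3.0, 1.0, 8,
2.0, -5.9, 1.7, 2.0, -3.4, 0.9, 8,
2.2, -6.5, 2.2, 1.8, -3.6, 0.6, 8,
2.4, -7.3, 2.6, 1.6, -3.8, 0.5, 8,
2.5, -8.1, 3.0, 1.3, -4.1, 0.3, 8,
2.6, -8.8, 3.3, 1.1, -4.2, 0.0, 8,
2.5, -9.7, 3.7, 0.8, -4.5, -0.1, 8,
2.4, -10.6, 3.9, 0.6, -4.5, -0.4, 8,
2.1, -11.4, 4.2, 0.3, -4.7, -0.6, 8,
1.8, -12.3, 4.3, -0.1, -4.8, -0.9, 8,
1.4, -13.2, 4.5, -0.3, -4.8, -1.1, 8,
0.9, -14.0, 4.7, -0.7, -4.8, -1.4, 8,
0.2, -14.8, 4.7, -0.9, -4.9, -1.6, 8,
-0.4, -15.6, 4.8, -1.3, -4.8, -1.9, 8,
-1.3, -16.3, 4.8, -1.5, -4.7, -2.1, 8,
-2.1, -16.9, 4.8, -1.9, -4.6, -2.4, 8,
-3.1, -17.6, 4.8, -2.1, -4.5, -2.6, 8,
-4.1, -18.0, 4.6, -2.4, -4.4, -2.9, 8,
-5.1, -18.5, 4.6, -2.6, -4.2, -3.2, 8,
```

Emit:
{"op": "move_arm", "data": {
  "plan": [3,-5,-1,2.5,-2.1,1.5,8,2,-4.5,0,2.5,-2.5,1.4,8,2,-4.7,0,2.3,-2.8,1.2,8,2,-5.3,1,2.1,-3,1,8,2.5,-5.9,1.5,2,-3.4,0.9,8,2.5,-6.5,2,1.8,-3.6,0.6,8,2.5,-7.3,2.5,1.6,-3.8,0.5,8,2.5,-8.1,3,1.3,-4.1,0.3,8,2.5,-8.8,3.3,1.1,-4.2,0,8,2.5,-9.7,3.7,0.8,-4.5,-0.1,8,2.4,-10.6,3.9,0.6,-4.5,-0.4,8,2.1,-11.4,4.2,0.3,-4.7,-0.6,8]
}}

```text
time: 17.5
eef_pos: [0.4939, -0.0848, 0.1321]
tcp_rot: [0.53, 0.662, 0.528, -0.042]
contact_force: [-0.1, -0.4, -5.3]
opening: 0.201
finger_force: 108.7
```

Emit:
{"op": "move_arm", "data": {
  "plan": [1.8,-12.3,4.3,-0.1,-4.8,-0.9,8,1.4,-13.2,4.5,-0.3,-4.8,-1.1,8,0.9,-14,4.7,-0.7,-4.8,-1.4,8,0.2,-14.8,4.7,-0.9,-4.9,-1.6,8,-0.4,-15.6,4.8,-1.3,-4.8,-1.9,8,-1.3,-16.3,4.8,-1.5,-4.7,-2.1,8,-2.1,-16.9,4.8,-1.9,-4.6,-2.4,8,-3.1,-17.6,4.8,-2.1,-4.5,-2.6,8,-4.1,-18,4.6,-2.4,-4.4,-2.9,8,-5.1,-18.5,4.6,-2.6,-4.2,-3.2,8,0,0,0,0,0,0,8,0,0,0,0,0,0,8]
}}

```text
time: 18.7
eef_pos: [0.4824, -0.2414, 0.1792]
tcp_rot: [0.374, 0.6, 0.601, 0.372]
contact_force: [-0.0, -1.3, -5.3]
opening: 0.206
finger_force: 109.1
```

```bash
cat > t7.py <<'E'
from plan import *
np.set_printoptions(precision=3,suppress=True)
s=ctrl.get_state(); A=R.from_quat(s['tcp_rot']); print(s['opening'],s['finger_force'],s['contact_force'],s['wrist_torque'],s['qpos'])
Rt=A*R.from_matrix(np.c_[np.cross(YC,ZC),YC,ZC]).inv(); o=s['eef_pos']-Rt.apply(TC)
X,Y,Z=axes(pg[2]); M=np.array([X,Y,Z]); seat=o+Rt.apply(np.array([27,42,12])/1e3); ps=np.array([pg[0],pg[1],.2517])+.02*X
print('jaw_seat in peg_seat mm',(M@(seat-ps)*1e3).round(1),'clamp y axis',M@Rt.apply([0,1,0]),'z',M@Rt.apply([0,0,1]))
for u,b in((.02,.05),(.02,0)):
    T=tcp(*hangpose(u,b)); print(u,b,'d',((T[0]-s['eef_pos'])*1e3).round(1),'rot',np.degrees((T[1]*A.inv()).as_rotvec()).round(2))
E
python3 t7.py
python3 - <<'E'
import sys; sys.path.insert(0,'.')
import os; os.chdir('.')
from h import *
a=snap('side','s5'); b=snap('scene','c5'); pg=np.load('pose.npz')['pg']
X=np.array([np.cos(pg[2]),np.sin(pg[2]),0]);tip=np.array([pg[0],pg[1],.25]); print(proj(a,[tip,tip+.09*X]),proj(b,[tip,tip+.09*X]))
A=cv2.resize(a['color'][90:230,240:360,::-1],None,fx=3.3,fy=3.3,interpolation=2); B=cv2.resize(b['color'][140:280,120:240,::-1],None,fx=3.3,fy=3.3,interpolation=2); cv2.imwrite('pics/sc5.png',np.hstack([A,B]))
E
```

```text
0.20575877102812531 109.08162474632263 [-0.042 -1.317 -5.294] [-0.627  1.302  0.042] [-1.169  0.281  2.268  1.522  1.603 -2.547]
jaw_seat in peg_seat mm [-99.4   2.1  18.6] clamp y axis [ 0.003 -0.002  1.   ] z [-0.966 -0.259  0.002]
0.02 0.05 d [ 46.5 -16.    1.4] rot [-0.15 -0.12 -0.01]
0.02 0 d [ 93.9 -32.    1.4] rot [-0.15 -0.12 -0.01]
[[303.57227041 131.66561007]
 [287.55203964 116.19978792]] [[184.02303186 198.06428664]
 [191.96307594 219.89491085]]
```

Emit:
{"op": "move_arm", "data": {
  "plan": [10,-3.5,0.5,0,0,0,8,10,-3.5,0.5,0,0,0,8,10,-3.5,0.4,0,0,0,8,10,-3.5,0,0,0,0,8,10,-3,0,0,0,0,8,8,-3,0,0,0,0,8,0,0,0,0,0,0,8]
}}

```text
time: 19.5
eef_pos: [0.5415, -0.262, 0.1827]
tcp_rot: [0.372, 0.6, 0.602, 0.374]
contact_force: [-1.2, 0.4, -5.1]
opening: 0.205
finger_force: 109.1
```

Emit:
{"op": "move_arm", "data": {
  "plan": [8,-3,0,0,0,0,8,8,-3,0,0,0,0,8,8,-2.5,0,0,0,0,8,6,-2,0,0,0,0,8,5.5,-1.5,0,0,0,0,8,0,0,0,0,0,0,8,0,0,0,0,0,0,8]
}}

```text
time: 20.2
eef_pos: [0.5761, -0.2735, 0.1823]
tcp_rot: [0.372, 0.6, 0.602, 0.373]
contact_force: [0.0, -0.5, -4.6]
opening: 0.203
finger_force: 109.1
```

```bash
python3 t7.py
python3 - <<'E'
from h import *
a=snap('side','s6'); b=snap('scene','c6')
A=cv2.resize(a['color'][90:230,240:360,::-1],None,fx=3.3,fy=3.3,interpolation=2); B=cv2.resize(b['color'][140:280,120:240,::-1],None,fx=3.3,fy=3.3,interpolation=2); cv2.imwrite('pics/sc6.png',np.hstack([A,B]))
E
```

```text
0.20295516469928362 109.13949608802795 [ 0.042 -0.48  -4.624] [-0.669  1.283 -0.014] [-1.023  0.411  2.07   1.641  1.519 -2.483]
jaw_seat in peg_seat mm [-0.9  1.7 21.7] clamp y axis [-0.002 -0.002  1.   ] z [-0.966 -0.26  -0.002]
0.02 0.05 d [-47.2  16.   -1.7] rot [-0.05  0.14 -0.04]
0.02 0 d [ 0.2  0.1 -1.7] rot [-0.05  0.14 -0.04]
```

View pics/sc6.png

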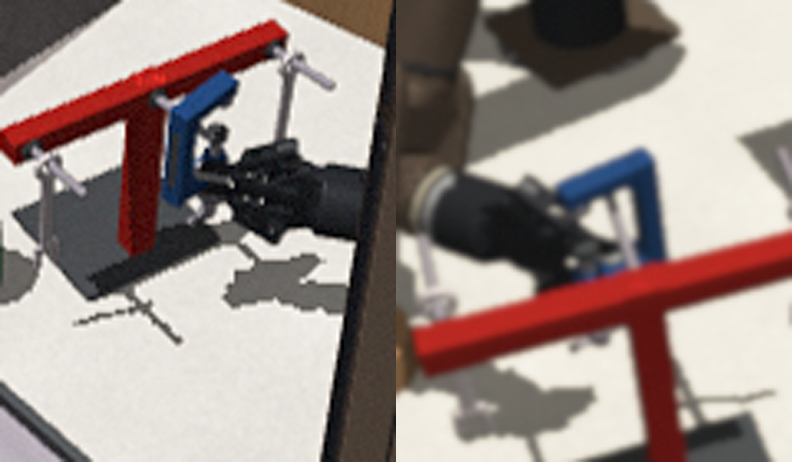

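Emit:
{"op": "move_arm", "data": {
  "plan": [3,-1,-4,0,0,0,8,3,-1,-4,0,0,0,8,0,0,-4,0,0,0,8,0,0,-2,0,0,0,8,0,0,0,0,0,0,8]
}}

```text
time: 20.8
eef_pos: [0.5819, -0.2755, 0.1677]
tcp_rot: [0.373, 0.6, 0.602, 0.373]
contact_force: [0.5, 0.3, -5.8]
opening: 0.198
finger_force: 109.1
```

Emit:
{"op": "move_arm", "data": {
  "plan": [0,0,-1.5,0,0,0,8,0,0,-1.5,0,0,0,8,0,0,0,0,0,0,8]
}}

```text
time: 21.1
eef_pos: [0.582, -0.2757, 0.1653]
tcp_rot: [0.372, 0.6, 0.602, 0.373]
contact_force: [1.0, -0.8, -5.6]
opening: 0.199
finger_force: 109.1
```

Emit:
{"op": "move_arm", "data": {
  "plan": [0,0,-1.5,0,0,0,8,0,0,-1,0,0,0,8,0,0,0,0,0,0,8]
}}

```text
time: 21.4
eef_pos: [0.582, -0.2756, 0.1628]
tcp_rot: [0.372, 0.6, 0.602, 0.373]
contact_force: [-0.5, 0.9, -5.6]
opening: 0.201
finger_force: 109.1
```

```bash
python3 t7.py
```

```text
0.2012552300908021 109.07819509506226 [-0.529  0.882 -5.641] [-0.689  1.305 -0.02 ] [-1.015  0.461  2.051  1.65   1.517 -2.515]
jaw_seat in peg_seat mm [5.5 1.5 2.2] clamp y axis [-0.002 -0.002  1.   ] z [-0.966 -0.259 -0.002]
0.02 0.05 d [-53.1  18.2  17.8] rot [-0.05  0.13 -0.02]
0.02 0 d [-5.8  2.2 17.8] rot [-0.05  0.13 -0.02]
```

Emit:
{"op": "move_arm", "data": {
  "plan": [0,0,-1,0,0,0,8,0,0,-1,0,0,0,8,0,0,0,0,0,0,8]
}}

```text
time: 21.7
eef_pos: [0.5821, -0.2758, 0.1612]
tcp_rot: [0.372, 0.6, 0.602, 0.374]
contact_force: [0.3, 1.0, -4.3]
opening: 0.201
finger_force: 109.1
```

Emit:
{"op": "move_arm", "data": {
  "plan": [0,0,-1,0,0,0,8,0,0,0,0,0,0,8]
}}

```text
time: 21.9
eef_pos: [0.5823, -0.2758, 0.161]
tcp_rot: [0.371, 0.6, 0.602, 0.374]
contact_force: [0.5, 0.7, -2.3]
opening: 0.2
finger_force: 109.1
```

Emit:
{"op": "move_arm", "data": {
  "plan": [0,0,-1,0,0,0,8,0,0,0,0,0,0,8,0,0,0,0,0,0,8],
  "newtons": 20
}}

```text
time: 22.2
eef_pos: [0.5823, -0.276, 0.1607]
tcp_rot: [0.371, 0.6, 0.602, 0.374]
contact_force: [-0.7, 2.8, 3.4]
opening: 0.202
finger_force: 109.0
```

Emit:
{"op": "move_arm", "data": {
  "plan": [0,0,0,0,0,0,19,0,0,0,0,0,0,22,0,0,0,0,0,0,25,0,0,0,0,0,0,30,0,0,0,0,0,0,36,0,0,0,0,0,0,42,0,0,0,0,0,0,42]
}}

```text
time: 22.9
eef_pos: [0.582, -0.2757, 0.1587]
tcp_rot: [0.372, 0.6, 0.601, 0.373]
contact_force: [0.5, 0.4, 0.2]
opening: 0.491
finger_force: 0.0
```

```bash
python3 t7.py; python3 - <<'E'
from h import *
a=snap('side','s7'); b=load('s6')
bl=lambda c:cv2.inRange(cv2.cvtColor(c['color'],cv2.COLOR_RGB2HSV),(98,90,20),(128,255,255))[90:180,270:330]
for c in(b,a):
    n,l,st,cc=cv2.connectedComponentsWithStats(bl(c)); print([(st[i,:5].tolist(),cc[i].round(1).tolist()) for i in range(1,n) if st[i,4]>30])
E
```

```text
0.49143956636811564 0.0 [0.521 0.445 0.222] [-0.208  0.454  0.005] [-1.015  0.47   2.05   1.65   1.517 -2.522]
jaw_seat in peg_seat mm [ 5.5  1.5 -1.9] clamp y axis [-0.002 -0.001  1.   ] z [-0.966 -0.259 -0.002]
0.02 0.05 d [-53.1  18.3  21.9] rot [-0.05  0.11 -0.  ]
0.02 0 d [-5.8  2.3 21.9] rot [-0.05  0.11 -0.  ]
[([19, 21, 23, 42, 358], [27.8, 40.6])]
[([20, 26, 20, 43, 383], [27.7, 47.1])]
```

Emit:
{"op": "move_arm", "data": {
  "plan": [0,0,1,0,0,0,36,0,0,0,0,0,0,36,-7,-3.5,0,0,0,0,36,-9,-4.4,0,0,0,0,36,-9,-4.4,0,0,0,0,36,-9,-4.5,0,0,0,0,36,-14,-7,0,0,0,0,36,-18,-9,0,0,0,0,36,-18,-9,0,0,0,0,36,-18,-9,0,0,0,0,36,0,0,0,0,0,0,36,0,0,0,0,0,0,36]
}}

```text
time: 24.15
eef_pos: [0.4796, -0.3271, 0.16]
tcp_rot: [0.373, 0.6, 0.601, 0.374]
contact_force: [0.6, 0.3, 0.2]
opening: 0.422
finger_force: 0.0
```

```bash
cat > chk.py <<'E'
from fitc import *
np.set_printoptions(precision=3,suppress=True)
print(ctrl.get_state()['contact_force'])
pg=np.load('pose.npz')['pg']; Z=np.array([0,0,1.]); X=np.array([np.cos(pg[2]),np.sin(pg[2]),0]);Y=np.cross(Z,X); ps=np.array([pg[0],pg[1],.2517])+.02*X
def tow(q,P): # q: seat offset along stand x mm, z mm ; yaw
    a=pg[2]+q[2]; Xp=np.array([np.cos(a),np.sin(a),0]); Yp=np.cross(Z,Xp); B=np.c_[-Yp,Z,-Xp]
    return (np.atleast_2d(P)-[27,42,12])/1e3@B.T+ps+q[0]/1e3*X+q[1]/1e3*Z
for k in range(2):
    for n in('side','scene'):
        c=snap(n,f'{n}_e{k}'); pr=lambda p:proj(c,p); h=cv2.cvtColor(c['color'],cv2.COLOR_RGB2HSV); m=(cv2.inRange(h,(98,90,20),(128,255,255))>0).astype(np.uint8)
        u=pr(ps[None]-[0,0,.04])[0].astype(int); bx=np.zeros_like(m); bx[u[1]-45:u[1]+45,u[0]-35:u[0]+35]=1; m=m*bx
        print(n,int(m.sum()),fitclamp(pr,tow,[5,-1,.26],m))
E
python3 chk.py
```

```text
[0.646 0.275 0.209]
side 416 (array([ 1.488, -1.428,  0.3  ]), np.float64(0.6197388768196106))
scene 300 (array([-15.917, -19.314,  -0.04 ]), np.float64(0.36243936419487))
side 416 (array([ 2.208, -1.046,  0.308]), np.float64(0.6188778281211853))
scene 301 (array([-15.917, -19.314,  -0.04 ]), np.float64(0.36367136240005493))
```

```bash
python3 -c "
from h import *
print(order.sign_off())"
```

```text
the job is handed in; nothing more can be done
None
```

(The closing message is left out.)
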